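Load the tool tray into the UV cabinet and start it

ROBOT

A 7-joint arm with a two-finger parallel gripper is mounted at the origin on a cart in front of the work surface, level with it; the furniture and walls round the work are solid. World frame = base frame: x ahead of the robot, y to its left, z up, the work surface at z = 0. Lengths are in m, angles in rad, forces in N, time in s.
With the tool pointing down it reaches from about 0.4 to 0.875 m from the base axis. Payload 6.5 kg.
Tool frame: the origin (TCP) lies midway between the tips of the shut fingers; the grasp point (between the pads) lies env.pinch_z behind it (env.pinch_z is the distance from the TCP to the grasp point, in m); z points along the fingers, y is the line along which they close (so a half turn about z gives the same grasp; the last joint's range is limited). The gripper opens to 88 mm and grips with 3 to 60 N. Pads are 18 mm wide; open, the fingers measure 123 mm over their backs; the gripper's body (75 mm by 187 mm) begins 45 mm behind the grasp point.
Start: joints at [1.135, 0.536, -0.004, 1.538, 0.003, 1.067, -0.071], TCP at [0.235, -0.606, 0.239] pointing down, gripper open.
Joint ranges: [-2.7, 2.7], [-0.37, 2.16], [-1.27, 1.26], [0.24, 2.4], [-1.31, 4.45], [0.19, 1.91], [-2.76, 2.76]. Speed limits (rad/s): [2.39, 2.39, 3.14, 3.14, 3.14, 3.14, 3.14].

INTERFACE

Orientations are given as a 3x3 rotation matrix whose columns are the frame's x, y, z axes.
In Python, from plant import monitor, snapshot, close_job, env gives the robot as it stands.
- The arm moves only by the tool carry_out, never from a script. Its argument "commands" is a list that holds one entry, the list of rows, each a list of 4 numbers: the shift along the tool's x, y, z in units of 60 mm (1.0 is 60 mm), then the turn about the tool's z in units of 6 degrees (1.0 is 6 degrees). A call has exactly 8 rows; each row shifts and turns the commanded pose from where the row before left it, along the tool's axes as they then stand; what a row does not reach is not made up. A row lasts 1/8 s, in which the tool goes at most 62.5 mm and 10.7 degrees, less where a joint would pass 70% of its speed; a pose out of reach is approached as far as the arm can. A call is refused whole if a number of a shift passes 1 or a number of a turn 1, either way. A call with a gripper value outside its range is refused whole. "jaw" is the gripper command: -1 is shut, 1 is fully open, values between are in proportion, set as the call begins (left out, the last holds). The fingers move at their own pace and stop on an object; "force" is the grip in N (left out, the last holds). Time passes only in rows, so rows that do not move let the fingers close, or fill a call up. It gives the time, the measured TCP pose, the force, the opening and the grip force at its end, in the units of the state.
- monitor.observe(): the state, without advancing time (a new reading comes with each control period).
- snapshot(name): name is "scene" or "top"; returns a dict with "img" (384x512x3 uint8, red, green, blue), "fx", "fy", "cx", "cy" (pixels), "distortion" ([k1, k2, p1, p2, k3] as OpenCV has them; the pictures are not rectified), "xyz" and "attitude" of the camera in the world. Camera axes: x right, y down, z forward; pixel columns grow to the right and rows downward; lengths in m; the calibration is good to about 2 mm. A picture is of the moment at which its call begins. There is no depth.
- close_job(): hands the job in; it is judged then, once.
The state is a dict: "time_s": time; "joint_positions": joint angles; "dq": joint speeds; "effort": joint torques, N m; "tool_pos": TCP position; "tcp_rot": TCP orientation; "ft_force": force on the tool from outside, world axes, zero at the start; "moment": the same for the moment, N m; "grip_width": opening from 0.0 (shut) to 1.0 (fully open); "gripper_force": force on a finger pad.
Only numpy, scipy, OpenCV 4.12 (cv2) and the standard library are available. Lean on these libraries where they do the work, as an engineer would, in place of code of your own. Each camera call takes 0.05 s, during which the arm holds its last target. There are 200 camera calls.

TASK

Get these caps and the scissors sanitised: lay the scissors in their cut-out in the tray, slide the tray all the way home into the cabinet with the caps still in their seats, then push the amber door fully down and press the green start button on the roof of the cabinet. Do not knock the other things on the desk about.

Things in the scene. Friction and masses are not known exactly. Their poses are not given: they have to be found in the camera images.
- cabinet: white UV cabinet, fixed, 190 deep x 274 wide x 185 mm high. Origin on the desk, centre of its open front plane; +x points into it, +z up. Opening 250 wide, free to 149 mm above the desk (less if the door hangs lower). It has no sill: the tray slides on the level from the desk into it. Uprights 240 mm high reach 16 mm before the front plane at y = +-130.
- guide_mouth (a point): centre of the tray channel's mouth at the front plane, at desk level; axes as the cabinet's. Inside, two fixed guides 22 mm high form a funnel 236 mm wide here that narrows over 40 mm to a straight channel 196 mm wide for the 190 mm wide tray. Two rubber buffers at the back stop the tray when it is home.
- lug_home (a point): point fixed to the cabinet, 23 mm inside the front plane, where point tray_lug is when the tray is home against the buffers; axes as the cabinet's. The lug is then wholly behind the door. Raised door and lintel stand right above: an upright hand cannot follow the lug in, so for the last 80 mm it must lean back to the robot 30 to 40 degrees, fingers pointing forward and down.
- tray_lug (a point): grip centre of the black pull lug of the aluminium tray with blue insert. Lug 20 mm wide (y), 13 to 41 mm above the desk, 40 mm long, tip 15 mm to -x. Axes are the tray's: +x to its rear edge, which enters the cabinet first, +z up; tray centre 90 mm to +x. Tray 130 (x) x 190 (y) x 17 mm, about 0.45 kg, on slippery skids: slide it on the desk, do not lift it by the lug.
- scissors_seat (a point): point in the tray where point scissors_grip is when the scissors lie right in their cut-out (axes then the same), 11 mm above the desk. Cut-out 6 mm deep, floor 7 mm above the desk, 4 mm loose all round: blade channel to -y, bows' part to +y; it fits one way round only. Beside the bows finger recesses, 37 mm wide (y), reach out to the rims 62 mm away at +x and -x.
- scissors_grip (a point): middle of the two red bows (half-way up) of closed scissors lying flat: 157 mm long, 8 mm thick, bows 54 mm wide in all, about 0.1 kg. +y points from the blades to the bows, +z up; grip them across x through this point, where they are widest. Bow end 26 mm to +y, blade tip 129 mm to -y. Underside 4 mm below this point.
- sash (a joint): height of the amber door above shut, in m: 0 shut, 0.14 fully up. It slides straight up and down and stays where it is put: friction 5 N, weight 3 N, so a light push down on its handle closes it.
- sash_handle (a point): middle of the top face of the door's black handle rail, 226 mm wide (y) and 26 mm deep (x); axes as the cabinet's. 169 mm above the desk when the door is shut. The door's lower edge is 164 mm below this point.
- start_button (a joint): travel of the green start button, in m: 0 up, 0.006 fully down; springs back; 4 N presses it fully
- start_button_top (a point): centre of the top face of the 26 mm wide green button on the cabinet's roof; pressed straight down
- cap_1_mid (a point): centre of a loose white bottle cap, 31 mm across, 20 mm high, standing in a round seat of the tray, 6 mm deep
- cap_2_mid (a point): centre of a loose white bottle cap, 31 mm across, 20 mm high, standing in a round seat of the tray, 6 mm deep
- cap_3_mid (a point): centre of a loose white bottle cap, 31 mm across, 20 mm high, standing in a round seat of the tray, 6 mm deep
- cap_4_mid (a point): centre of a loose white bottle cap, 31 mm across, 20 mm high, standing in a round seat of the tray, 6 mm deep
- cap_seat_1 (a point): point in the tray where the centre of cap 1 is while it stands in its seat
- cap_seat_2 (a point): point in the tray where the centre of cap 2 is while it stands in its seat
- cap_seat_3 (a point): point in the tray where the centre of cap 3 is while it stands in its seat
- cap_seat_4 (a point): point in the tray where the centre of cap 4 is while it stands in its seat
- beaker: bystander: clear beaker under the filling nozzle, 70 mm across, 90 mm high, loose; origin at the middle of its base. The nozzle and its holder hang above it from 0.2 to 0.4 m height, on a boom that runs on to the left.
- label_roll: bystander: roll of bottle labels, 67 mm across, 45 mm high, loose; origin at the middle of its base
- jerry_cap: bystander: yellow screw cap, 62 mm across, 22 mm high, loose; origin at the middle of its base
- bottle_brush: bystander: brush with blue grip lying near the desk's front edge, 247 mm long (its y), 25 mm wide, loose; origin under its middle
There are look-alikes about, which are no part of the job. What is shaped like the part that bears cap_2_mid but purple or turquoise is not meant.

How it is judged:
On the way, in this order (a step that is already met when the one before it is completed fails the run):
1. the scissors lie in their cut-out in the tray, let go (x of scissors_grip in the frame of scissors_seat between -0.008 and 0.008 m and y of scissors_grip in the frame of scissors_seat between -0.008 and 0.008 m and z of scissors_grip in the frame of scissors_seat between -0.0035 and 0.0035 m and angle between the y axis of scissors_grip and the y axis of scissors_seat, either way round below 0.14 rad and contact force between the fingers and scissors below 0.1 N), for 0.2 s.
2. the tray is fully home in the cabinet with scissors and caps in their places (x of tray_lug in the frame of lug_home between -0.005 and 0.005 m and y of tray_lug in the frame of lug_home between -0.007 and 0.007 m and angle between the x axis of tray_lug and the x axis of lug_home, either way round below 0.08 rad and x of scissors_grip in the frame of scissors_seat between -0.008 and 0.008 m and y of scissors_grip in the frame of scissors_seat between -0.008 and 0.008 m and z of scissors_grip in the frame of scissors_seat between -0.0035 and 0.0035 m and angle between the y axis of scissors_grip and the y axis of scissors_seat, either way round below 0.14 rad and distance between cap_1_mid and cap_seat_1 below 0.008 m and distance between cap_2_mid and cap_seat_2 below 0.008 m and distance between cap_3_mid and cap_seat_3 below 0.008 m and distance between cap_4_mid and cap_seat_4 below 0.008 m), for 0.2 s.
3. the amber door is shut (value of joint sash below 0.004 m and x of tray_lug in the frame of lug_home between -0.005 and 0.005 m and y of tray_lug in the frame of lug_home between -0.007 and 0.007 m and angle between the x axis of tray_lug and the x axis of lug_home, either way round below 0.08 rad), for 0.2 s.
4. the start button is pressed while the door is shut (value of joint start_button above 0.004 m and value of joint sash below 0.004 m), for 0.05 s.
At the end, for the whole second after the job is handed in: tray fully home (lug within 5 mm lengthwise, 7 mm sideways, 0.08 rad of its home point), scissors in their cut-out (within 8 mm, 3.5 mm in height, 0.14 rad), each cap within 8 mm of its seat, door within 4 mm of shut, start button released (all of step 3 and x of scissors_grip in the frame of scissors_seat between -0.008 and 0.008 m and y of scissors_grip in the frame of scissors_seat between -0.008 and 0.008 m and z of scissors_grip in the frame of scissors_seat between -0.0035 and 0.0035 m and angle between the y axis of scissors_grip and the y axis of scissors_seat, either way round below 0.14 rad and distance between cap_1_mid and cap_seat_1 below 0.008 m and distance between cap_2_mid and cap_seat_2 below 0.008 m and distance between cap_3_mid and cap_seat_3 below 0.008 m and distance between cap_4_mid and cap_seat_4 below 0.008 m and value of joint start_button below 0.002 m); the robot touches nothing.
It fails at once if the beaker is knocked about (moved over 25 mm) (distance of beaker from where it was at the start of the episode above 0.025 m).
It fails at once if the label roll is knocked about (moved over 25 mm) (distance of label_roll from where it was at the start of the episode above 0.025 m).
It fails at once if the jerry cap is knocked about (moved over 25 mm) (distance of jerry_cap from where it was at the start of the episode above 0.025 m).
It fails at once if the bottle brush is knocked about (moved over 25 mm) (distance of bottle_brush from where it was at the start of the episode above 0.025 m).
It also fails if it takes over 72 s, if anything falls off the work surface, if the arm or the gripper's body presses on something with over 40 N, if the wrist force passes 120 N, or if a joint passes its speed limit or range.

## Working session

There is one attempt and no reset: what is moved stays moved. The work goes in short steps, Python scripts to look and compute and a tool call to move; the robot and the scene stay as the last step left them, time stands still between calls to the robot, and variables do not carry over. Pictures are saved under pics/ and viewed, at most 10 in all, crops included, and the job is handed in when it is done.

Besides the shell and the picture viewer there is one more tool, called after "Emit:" by a JSON object that holds its "method" and its "body", one argument or row to a line. carry_out: Moves the arm, as the interface text tells. Its arguments: {"type":"object","properties":{"commands":{"type":"array"},"jaw":{"type":"number"},"force":{"type":"number"}},"required":["commands"]}

```bash
ls; mkdir -p pics; cat > h.py <<'E'
import numpy as np, cv2
from plant import monitor, snapshot, close_job, env
def snap(n,f=None):
    s=snapshot(n)
    if f: cv2.imwrite('pics/'+f,s['img'][:,:,::-1])
    return s
def K(s): return np.array([[s['fx'],0,s['cx']],[0,s['fy'],s['cy']],[0,0,1.]])
def R(s):
    return np.array(s['attitude'],float).reshape(3,3)
def cast(s,uv,z):
    uv=np.array(uv,float).reshape(-1,1,2)
    p=cv2.undistortPoints(uv,K(s),np.array(s['distortion'],float))[:,0]
    d=np.c_[p,np.ones(len(p))]@R(s).T
    o=np.array(s['xyz'],float)
    return o+d*((z-o[2])/d[:,2])[:,None]
def proj(s,P):
    P=np.array(P,float).reshape(-1,3); o=np.array(s['xyz'],float)
    r=R(s).T
    return cv2.projectPoints(P,cv2.Rodrigues(r)[0],-r@o,K(s),np.array(s['distortion'],float))[0][:,0]
E
python3 - <<'E'
from h import *
for n in('scene','top'):
    s=snap(n,n+'0.png'); print(n,s['fx'],s['cx'],s['cy'],s['distortion'],s['xyz'],s['attitude'])
o=monitor.observe(); print(o['tcp_rot'],o['tool_pos'],o['grip_width'],env.pinch_z)
E
```

```text
pics
scene 399.9338045914413 255.06484228812164 185.1656993293791 [-0.00648743  0.          0.          0.          0.        ] [-0.09467331 -0.51086937  0.68150582] [[ 0.54406678 -0.4977763   0.67543327]
 [-0.83903375 -0.31922239  0.44058986]
 [-0.00370177 -0.80642161 -0.59132942]]
top 479.2837867525485 262.4855540261877 190.76072815567764 [-0.20368532  0.          0.          0.          0.        ] [ 0.40134081 -0.09456097  1.27877442] [[-0.00475208 -0.99474975  0.10222699]
 [-0.999988    0.0046054  -0.00167083]
 [ 0.00119126 -0.10223371 -0.99475969]]
[[ 9.32365189e-01  3.61517237e-01 -6.65128245e-04]
 [ 3.61517831e-01 -9.32364146e-01  1.39897425e-03]
 [-1.14388423e-04 -1.54481061e-03 -9.99998800e-01]] [ 0.23471614 -0.60554639  0.23793027] 0.9995624273223946 0.0187
```

View pics/scene0.png

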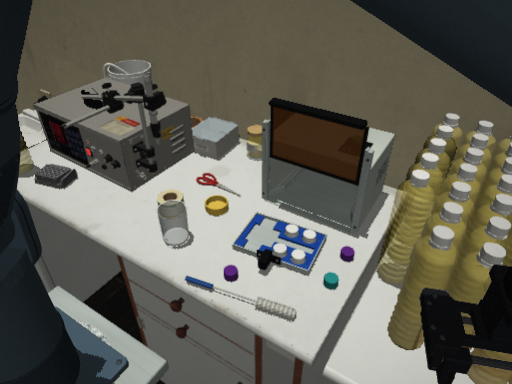

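View pics/top0.png

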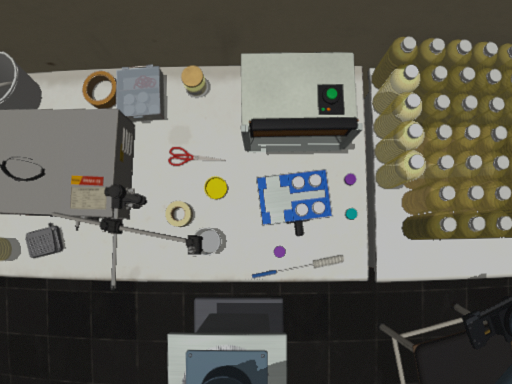

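The top view shows the scissors (bows ~(180,157), tip ~(226,160)), the tray centred ~(295,197) with its lug at (299,228), the cabinet front at rows ~125–150 and the green button at (332,94). The scene view agrees. Next I measure.

```bash
cat > m.py <<'E'
from h import *
def blob(s,mask,box):
    x0,y0,x1,y1=box; m=np.zeros(mask.shape[:2],np.uint8); m[y0:y1,x0:x1]=mask[y0:y1,x0:x1]; return m
def hsv(s): return cv2.cvtColor(s['img'],cv2.COLOR_RGB2HSV)
def cen(m):
    v,u=np.nonzero(m); return np.array([u.mean(),v.mean()]),len(u)
E
python3 - <<'E'
from m import *
s=snapshot('top'); H=hsv(s); h,S,V=H[...,0],H[...,1],H[...,2]
red=blob(s,((h<8)|(h>172))&(S>120)&(V>60),(160,140,240,175))
c,n=cen(red); print('red',c,n)
r=cv2.minAreaRect(np.argwhere(red)[:,::-1].astype(np.float32)); print(r, cast(s,cv2.boxPoints(r),.004))
print('bow centre',cast(s,[r[0]],.004))
# grey blade vs desk
img=s['img'].astype(int)
print('row profile blades'); 
g=img.mean(2)
for u in range(196,232,3): print(u, g[152:168,u].astype(int))
blue=blob(s,(h>100)&(h<130)&(S>120)&(V>50),(240,160,345,235))
r=cv2.minAreaRect(np.argwhere(blue)[:,::-1].astype(np.float32)); b=cast(s,cv2.boxPoints(r),.017)
print('tray',r,b,b.mean(0),np.linalg.norm(b-np.roll(b,1,0),axis=1))
blk=blob(s,(V<60),(285,210,315,240)); c,n=cen(blk); print('lug',c,n,cast(s,[c],.041)); 
r=cv2.minAreaRect(np.argwhere(blk)[:,::-1].astype(np.float32));print(cast(s,cv2.boxPoints(r),.041))
gr=blob(s,(h>45)&(h<85)&(S>120)&(V>60),(315,80,350,115)); c,n=cen(gr); print('button',c,n,cast(s,[c],.2))
for name,hh,box,z in (('yel',(20,32),(200,170,235,205),.022),('pur',(135,160),(270,240,290,260),.014),('brush',(95,125),(245,262,280,282),.01)):
    m=blob(s,(h>=hh[0])&(h<=hh[1])&(S>120)&(V>50),box); c,n=cen(m); print(name,c,n,cast(s,[c],z))
# crops
def up(x0,y0,x1,y1,k): return cv2.resize(s['img'][y0:y1,x0:x1,::-1],None,fx=k,fy=k,interpolation=cv2.INTER_CUBIC)
cv2.imwrite('pics/crop1.png',up(230,45,370,245,3)[:600])
sc=snapshot('scene'); cv2.imwrite('pics/crop2.png',cv2.resize(sc['img'][90:280,225:405,::-1],None,fx=3,fy=3,interpolation=cv2.INTER_CUBIC))
E
```

```text
red [179.82080925 156.21387283] 173
((180.5, 156.0), (18.0, 23.0), 90.0) [[0.65339512 0.15746819 0.004     ]
 [0.65268856 0.0941349  0.004     ]
 [0.60319247 0.09340404 0.004     ]
 [0.6037239  0.15640995 0.004     ]]
bow centre [[0.62816696 0.12525349 0.004     ]]
row profile blades
196 [186 186 186 167 143 141 147 148 171 185 187 185 186 185 185 186]
199 [185 185 185 173 159 153 153 162 178 186 186 185 186 186 185 186]
202 [185 186 187 184 171 159 157 161 161 175 184 185 186 186 186 186]
205 [185 186 187 186 173 160 157 160 153 172 186 186 186 186 185 186]
208 [185 185 186 185 167 156 157 157 149 172 185 187 186 186 186 186]
211 [185 186 185 186 185 163 152 152 149 172 185 186 186 186 186 186]
214 [186 185 186 186 184 166 156 156 149 170 186 186 187 186 186 185]
217 [186 185 185 185 186 187 171 159 150 173 185 186 186 186 185 186]
220 [186 186 186 186 187 185 165 152 149 174 186 187 187 186 186 186]
223 [187 186 186 185 186 187 186 170 139 167 185 187 186 186 186 186]
226 [186 186 186 187 186 186 187 186 181 183 186 186 186 186 186 186]
229 [186 186 186 186 186 186 186 186 186 186 
[... 196 characters left out ...]
17     ]
 [ 0.4613825  -0.27769356  0.017     ]
 [ 0.44062178 -0.09607325  0.017     ]] [ 0.51363863 -0.18000841  0.017     ] [0.12566182 0.18449995 0.1263945  0.18280302]
lug [298.22222222 227.38888889] 108 [[ 0.43303841 -0.18846391  0.041     ]]
[[ 0.44765644 -0.15951912  0.041     ]
 [ 0.45201182 -0.20623487  0.041     ]
 [ 0.41515366 -0.20951974  0.041     ]
 [ 0.41085918 -0.16289247  0.041     ]]
button [330.56637168  94.60176991] 113 [[ 0.73774369 -0.25681582  0.2       ]]
yel [215.315  187.4825] 400 [[0.53978031 0.02794842 0.022     ]]
pur [279.23595506 251.40449438] 89 [[ 0.3709021  -0.13994377  0.014     ]]
brush [264.32727273 273.36363636] 55 [[ 0.31325804 -0.10049893  0.01      ]]
```

View pics/crop1.png

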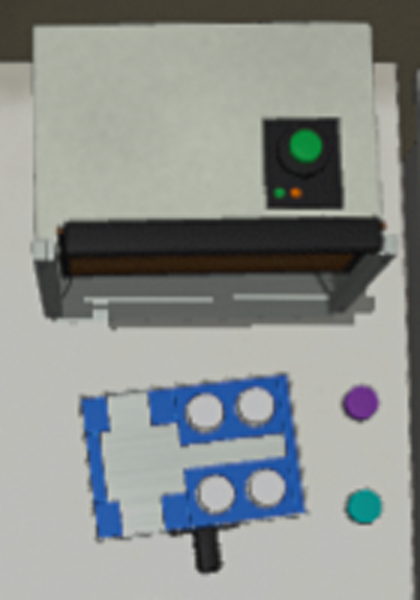

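View pics/crop2.png

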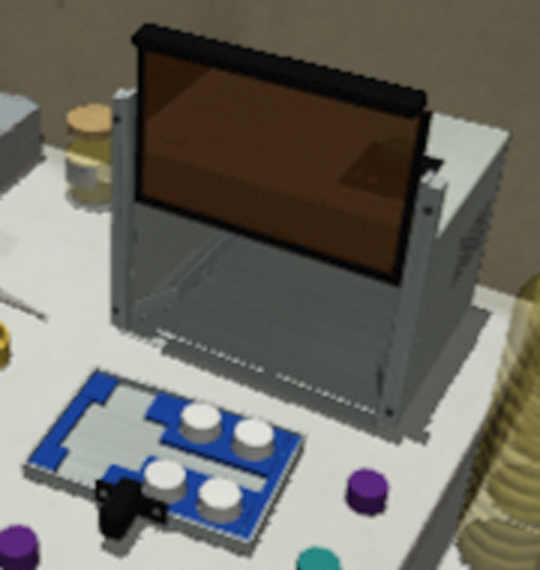

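The crops confirm that the door is up. The tray's cut-out runs to +y with its recesses on the left, and the cap seats are to the right. I'll refine the seat, scissors and cabinet positions.

```bash
cat > meas.py <<'E'
from m import *
def scissors(s,box,z=.004,ref=185):
    img=s['img'].astype(int); x0,y0,x1,y1=box
    m=np.zeros(img.shape[:2],np.uint8)
    bg=cv2.medianBlur(s['img'],31).astype(int)
    m[y0:y1,x0:x1]=(np.abs(img-bg).max(2)>18)[y0:y1,x0:x1]
    n,l,st,_=cv2.connectedComponentsWithStats(m); k=1+np.argmax(st[1:,4]); m=(l==k)
    P=cast(s,np.argwhere(m)[:,::-1],z)[:,:2]
    H=hsv(s); red=m&((H[...,0]<8)|(H[...,0]>172))&(H[...,1]>120)
    Q=cast(s,np.argwhere(red)[:,::-1],z)[:,:2]
    c=Q.mean(0); tip=P[np.argmax(np.linalg.norm(P-c,axis=1))]
    for _ in range(4):
        y=c-tip; y/=np.linalg.norm(y); x=np.array([y[1],-y[0]])
        a=(P-tip)@y; L=a.max(); w=(P-tip)@x; b=w[a>L-45]
        c=tip+y*(L-26)+x*(b.max()+b.min())/2
    return dict(tip=tip,c=c,L=L,bow=b.max()-b.min(),yaw=np.arctan2(-y[0],y[1]))
E
python3 - <<'E'
from meas import *
t=snapshot('top'); s=snapshot('scene')
import meas
src=open('meas.py').read().replace('L-45','L-.045').replace('L-26','L-.026'); open('meas.py','w').write(src); exec(src)
print(scissors(t,(160,140,240,175))); print(scissors(s,(190,165,246,205)))
# cabinet
def tc(u,v,z): print((u,v),'->',cast(t,[[230+(u)/3-.33,45+v/3-.33]],z)[0].round(4))
print('roof back');tc(34,25,.185);tc(371,23,.185)
print('upr tops (outer front)');tc(33,262,.24);tc(395,252,.24)
print('handle');[tc(*p,.309) for p in((64,222),(382,220),(64,254),(382,250))]
print('upr base');tc(47,318,0);tc(350,312,0)
print('scene upr base',cast(s,[[225+118/3,90+325/3],[225+395/3,90+432/3]],0))
# tray in tray frame
H=hsv(t); hh,S,V=cv2.split(H)
blue=blob(t,(hh>100)&(hh<130)&(S>110)&(V>50),(240,160,345,235))
light=cv2.erode(cv2.fillPoly(np.zeros_like(blue),[cv2.convexHull(np.argwhere(blue)[:,::-1].astype(np.int32))],1),np.ones((3,3)))&(1-blue)
big=cv2.resize(t['img'],None,fx=6,fy=6,interpolation=cv2.INTER_CUBIC)
# rectified tray map, 0.5 mm per px, z=.017
th=.118; c=np.array([.5136,-.180])
g=np.arange(-110,110.1,.5)/1000; gx,gy=np.meshgrid(g,g,indexing='ij') # rows x, cols y
W=np.stack([c[0]+gx*np.cos(th)-gy*np.sin(th),c[1]+gx*np.sin(th)+gy*np.cos(th),0*gx+.017],-1)
uv=proj(t,W.reshape(-1,3)).reshape(gx.shape+(2,)).astype(np.float32)
r=cv2.remap(t['img'],uv[...,0],uv[...,1],cv2.INTER_CUBIC)
cv2.imwrite('pics/rect.png',r[::-1,::-1,::-1])
E
```

```text
{'tip': array([0.61347457, 0.00398258]), 'c': array([0.62789351, 0.1334046 ]), 'L': np.float64(0.15622274968738178), 'bow': np.float64(0.05633210972021656), 'yaw': np.float64(-0.11095262403252418)}
{'tip': array([ 0.61054315, -0.00113225]), 'c': array([0.6274301 , 0.13624358]), 'L': np.float64(0.16440985637270045), 'bow': np.float64(0.0636370621299712), 'yaw': np.float64(-0.12231159389806028)}
roof back
(34, 25) -> [ 0.8475 -0.0463  0.185 ]
(371, 23) -> [ 0.8507 -0.3187  0.185 ]
upr tops (outer front)
(33, 262) -> [ 0.6391 -0.0486  0.24  ]
(395, 252) -> [ 0.6467 -0.3181  0.24  ]
handle
(64, 222) -> [ 0.6516 -0.0731  0.309 ]
(382, 220) -> [ 0.6533 -0.2949  0.309 ]
(64, 254) -> [ 0.6288 -0.073   0.309 ]
(382, 250) -> [ 0.6318 -0.2941  0.309 ]
upr base
(47, 318) -> [ 0.6422 -0.0508  0.    ]
(350, 312) -> [ 0.6472 -0.3261  0.    ]
scene upr base [[ 0.64603896 -0.05801331  0.        ]
 [ 0.64811768 -0.32507342  0.        ]]
```

View pics/rect.png

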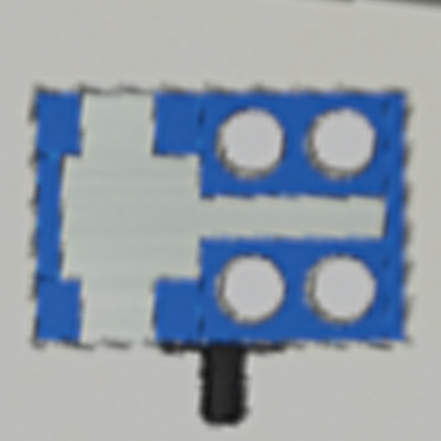

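```bash
cat > plan.py <<'E'
from h import *
from scipy.spatial.transform import Rotation as Ro
def plan(wps, spd=.055, rot=5.8, dec=2):
    """wps: (x,y,z,yaw of tool y axis in deg, optional speed m/row) ; prints rows from the present pose. Keeps tilt."""
    o=monitor.observe(); p=np.array(o['tool_pos']); M=np.array(o['tcp_rot']).reshape(3,3); rows=[]
    for w in wps:
        sp=w[4] if len(w)>4 else spd; t=np.array(w[:3])
        if w[3] is None: ang=0
        else:
            cur=np.degrees(np.arctan2(M[1,1],M[0,1])); ang=-((w[3]-cur+180)%360-180)
        n=max(1,int(np.ceil(np.linalg.norm(t-p)/sp-.02)),int(np.ceil(abs(ang)/rot-.02)))
        for k in range(n):
            d=(t-p)/(n-k); a=ang/(n-k)
            r=np.round(np.r_[M.T@d/.06,a/6],dec); rows.append(r.tolist())
            p=p+M@r[:3]*.06; ang-=r[3]*6; M=M@Ro.from_euler('z',r[3]*6,degrees=True).as_matrix()
    while len(rows)%8: rows.append([0,0,0,0])
    for i in range(0,len(rows),8): print(str(rows[i:i+8]).replace(' ',''))
    print('end',p.round(4))
def st():
    o=monitor.observe(); M=np.array(o['tcp_rot']).reshape(3,3)
    print('t',round(o['time_s'],2),'p',np.round(o['tool_pos'],4),'yawY',round(np.degrees(np.arctan2(M[1,1],M[0,1])),2),'z',M[:,2].round(3),'F',np.round(o['ft_force'],1),'w',round(o['grip_width'],3),'gf',round(o['gripper_force'],1),'q',np.round(o['joint_positions'],2))
E
python3 - <<'E'
from plan import *
plan([(.255,-.40,.24,-50),(.40,-.18,.24,-25),(.55,-.03,.24,-6.4),(.628,.1335,.20,-6.4)])
E
```

```text
[[0.39,-0.77,-0.01,-0.78],[0.45,-0.74,-0.0,-0.78],[0.51,-0.69,-0.01,-0.79],[0.56,-0.65,-0.0,-0.78],[0.84,-0.25,-0.0,-0.83],[0.86,-0.18,-0.0,-0.84],[0.87,-0.1,-0.0,-0.83],[0.88,-0.03,-0.0,-0.84]]
[[0.88,0.05,-0.0,-0.83],[0.83,0.3,-0.0,-0.78],[0.8,0.37,-0.0,-0.77],[0.77,0.44,-0.0,-0.78],[0.74,0.49,-0.0,-0.77],[0.71,0.25,0.17,-0.0],[0.71,0.25,0.17,-0.0],[0.71,0.25,0.16,-0.0]]
[[0.72,0.24,0.17,-0.0],[0,0,0,0],[0,0,0,0],[0,0,0,0],[0,0,0,0],[0,0,0,0],[0,0,0,0],[0,0,0,0]]
end [0.628  0.1336 0.1997]
```

Emit:
{"method": "carry_out", "body": {
  "commands": [
    [[0.39,-0.77,0,-0.78],[0.45,-0.74,0,-0.78],[0.51,-0.69,0,-0.79],[0.56,-0.65,0,-0.78],[0.84,-0.25,0,-0.83],[0.86,-0.18,0,-0.84],[0.87,-0.1,0,-0.83],[0.88,-0.03,0,-0.84]]
  ],
  "jaw": 1
}}

```text
time_s: 1.3
tool_pos: [0.3717, -0.2229, 0.239]
tcp_rot: [[0.498, 0.867, 0.001], [0.867, -0.498, -0.001], [-0.0, 0.001, -1.0]]
ft_force: [-0.1, -0.2, 0.1]
grip_width: 0.999
gripper_force: 0.0
```

```bash
python3 - <<'E'
from plan import *
st(); plan([(.40,-.17,.24,-24),(.50,-.03,.24,-6.4),(.628,.1335,.20,-6.4)])
E
```

```text
t 1.3 p [ 0.3717 -0.2229  0.239 ] yawY -29.84 z [ 0.001 -0.001 -1.   ] F [-0.1 -0.2  0.1] w 0.999 gf 0.0 q [ 0.74  0.18 -0.34  2.07  0.08  0.9  -0.16]
[[0.5,-0.01,-0.01,-0.49],[0.5,0.01,-0.01,-0.48],[0.7,0.14,0.0,-0.73],[0.69,0.2,0.0,-0.74],[0.67,0.25,0.0,-0.73],[0.66,0.3,0.0,-0.74],[0.74,0.45,0.17,0.0],[0.73,0.45,0.17,0.0]]
[[0.74,0.46,0.16,0.0],[0.73,0.45,0.17,0.0],[0,0,0,0],[0,0,0,0],[0,0,0,0],[0,0,0,0],[0,0,0,0],[0,0,0,0]]
end [0.6279 0.1333 0.2   ]
```

Emit:
{"method": "carry_out", "body": {
  "commands": [
    [[0.5,0,0,-0.49],[0.5,0.01,0,-0.48],[0.7,0.14,0,-0.73],[0.69,0.2,0,-0.74],[0.67,0.25,0,-0.73],[0.66,0.3,0,-0.74],[0.74,0.45,0.17,0],[0.73,0.45,0.17,0]]
  ]
}}

```text
time_s: 2.3
tool_pos: [0.5653, 0.0506, 0.2182]
tcp_rot: [[0.115, 0.993, 0.001], [0.993, -0.115, -0.0], [-0.0, 0.001, -1.0]]
ft_force: [0.4, -1.2, 0.1]
grip_width: 1.003
gripper_force: 0.0
```

Emit:
{"method": "carry_out", "body": {
  "commands": [
    [[0.74,0.46,0.16,0],[0.73,0.45,0.17,0],[0,0,0.4,0],[0,0,0.5,0],[0,0,0.5,0],[0,0,0.3,0],[0,0,0,0],[0,0,0,0]]
  ]
}}

```text
time_s: 3.3
tool_pos: [0.6293, 0.1314, 0.0977]
tcp_rot: [[0.114, 0.993, 0.002], [0.993, -0.114, 0.001], [0.001, 0.002, -1.0]]
ft_force: [-0.1, 0.1, 0.6]
grip_width: 0.998
gripper_force: 0.0
```

```bash
python3 - <<'E'
from meas import *; from plan import *
st(); s=snap('scene','s2.png')
try: print(scissors(s,(190,165,246,205)))
except Exception as e: print(e)
plan([(.628,.1335,.015,-6.4,.03),(.628,.1335,.0025,-6.4,.012)])
E
```

```text
t 3.3 p [0.6293 0.1314 0.0977] yawY -6.54 z [ 0.002  0.001 -1.   ] F [-0.1  0.1  0.6] w 0.998 gf 0.0 q [ 0.03  0.74 -0.45  1.63  0.4   0.86 -0.69]
{'tip': array([0.56787483, 0.00861736]), 'c': array([0.69337988, 0.13478998]), 'L': np.float64(0.20394022038091206), 'bow': np.float64(0.10012082306555789), 'yaw': np.float64(-0.7665311272142306)}
[[0.01,-0.01,0.46,-0.01],[0.01,-0.01,0.46,-0.01],[0.01,-0.01,0.46,-0.0],[0.0,-0.0,0.1,-0.0],[0.0,-0.0,0.11,-0.0],[0,0,0,0],[0,0,0,0],[0,0,0,0]]
end [0.628  0.1335 0.0025]
```

View pics/s2.png

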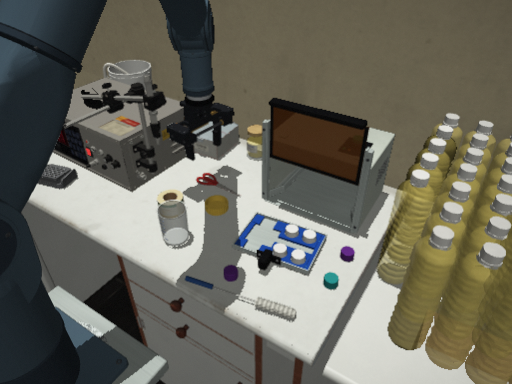

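The hand is straight above the scissors (bows at (207,180)) and the arm is clear of the boom. Descending to grip.

Emit:
{"method": "carry_out", "body": {
  "commands": [
    [[0,0,0.46,0],[0.02,-0.01,0.46,-0.01],[0.02,-0.01,0.46,0],[0,0,0.1,0],[0,0,0.11,0],[0,0,0,0],[0,0,0,0],[0,0,0,0]]
  ]
}}

```text
time_s: 4.35
tool_pos: [0.628, 0.1337, 0.0017]
tcp_rot: [[0.113, 0.994, 0.001], [0.994, -0.113, 0.0], [0.0, 0.001, -1.0]]
ft_force: [0.5, 0.1, 0.2]
grip_width: 0.998
gripper_force: 0.0
```

Emit:
{"method": "carry_out", "body": {
  "commands": [
    [[0,0,0,0],[0,0,0,0],[0,0,0,0],[0,0,0,0],[0,0,0,0],[0,0,0,0],[0,0,0,0],[0,0,0,0]]
  ],
  "jaw": -1,
  "force": 15
}}

```text
time_s: 5.35
tool_pos: [0.6276, 0.1336, 0.0011]
tcp_rot: [[0.113, 0.994, -0.0], [0.994, -0.113, 0.0], [0.0, -0.0, -1.0]]
ft_force: [1.3, -0.1, -0.7]
grip_width: 0.606
gripper_force: 14.9
```

```bash
python3 - <<'E'
from plan import *
st(); plan([(.628,.1335,.09,-6.4,.04),(.52,-.04,.09,6.8)])
E
```

```text
t 5.35 p [0.6276 0.1336 0.0011] yawY -6.47 z [-0.  0. -1.] F [ 1.3 -0.1 -0.7] w 0.606 gf 14.9 q [-0.01  0.87 -0.39  1.65  0.46  0.71 -0.74]
[[-0.0,0.0,-0.49,-0.0],[-0.0,0.0,-0.5,-0.01],[-0.0,0.01,-0.49,-0.0],[-0.77,-0.37,-0.0,-0.55],[-0.75,-0.41,-0.0,-0.55],[-0.72,-0.45,-0.0,-0.55],[-0.69,-0.49,-0.0,-0.55],[0,0,0,0]]
end [ 0.5202 -0.0399  0.0899]
```

Emit:
{"method": "carry_out", "body": {
  "commands": [
    [[0,0,-0.49,0],[0,0,-0.5,-0.01],[0,0.01,-0.49,0],[-0.77,-0.37,0,-0.55],[-0.75,-0.41,0,-0.55],[-0.72,-0.45,0,-0.55],[-0.69,-0.49,0,-0.55],[0,0,0,0]]
  ]
}}

```text
time_s: 6.35
tool_pos: [0.5175, -0.0447, 0.0893]
tcp_rot: [[-0.112, 0.994, -0.003], [0.994, 0.112, -0.003], [-0.002, -0.004, -1.0]]
ft_force: [0.1, 0.4, -0.6]
grip_width: 0.609
gripper_force: 14.9
```

```bash
python3 - <<'E'
from plan import *
st(); plan([(.509,-.1295,.045,6.8,.04)])
E
```

```text
t 6.35 p [ 0.5175 -0.0447  0.0893] yawY 6.45 z [-0.003 -0.003 -1.   ] F [ 0.1  0.4 -0.6] w 0.609 gf 14.9 q [ 0.4   0.6  -0.51  1.96  0.45  0.7  -0.28]
[[-0.46,-0.1,0.25,-0.02],[-0.46,-0.1,0.25,-0.02],[-0.47,-0.1,0.24,-0.02],[0,0,0,0],[0,0,0,0],[0,0,0,0],[0,0,0,0],[0,0,0,0]]
end [ 0.509  -0.1297  0.0452]
```

Emit:
{"method": "carry_out", "body": {
  "commands": [
    [[-0.46,-0.1,0.25,-0.02],[-0.46,-0.1,0.25,-0.02],[-0.47,-0.1,0.24,-0.02],[0,0,0,0],[0,0,0,0],[0,0,0,0],[0,0,0,0],[0,0,0,0]]
  ]
}}

```text
time_s: 7.35
tool_pos: [0.5126, -0.1245, 0.0457]
tcp_rot: [[-0.125, 0.992, 0.0], [0.992, 0.125, -0.0], [-0.0, 0.0, -1.0]]
ft_force: [0.1, 0.2, -0.9]
grip_width: 0.611
gripper_force: 14.9
```

```bash
python3 - <<'E'
from plan import *
st(); t=snapshot('top'); s=snapshot('scene')
a=cv2.resize(t['img'][150:240,240:350],None,fx=3.6,fy=3.6,interpolation=cv2.INTER_CUBIC)
b=cv2.resize(s['img'][190:280,220:340],None,fx=3.3,fy=3.6,interpolation=cv2.INTER_CUBIC)
cv2.imwrite('pics/hold.png',np.hstack([a,b])[:,:,::-1])
plan([(.509,-.1295,.0095,6.8,.012)])
E
```

```text
t 7.35 p [ 0.5126 -0.1245  0.0457] yawY 7.18 z [ 0. -0. -1.] F [ 0.1  0.2 -0.9] w 0.611 gf 14.9 q [ 0.52  0.68 -0.47  1.95  0.51  0.63 -0.16]
[[-0.02,-0.02,0.15,0.02],[-0.02,-0.02,0.15,0.01],[-0.02,-0.01,0.15,0.02],[-0.01,-0.02,0.15,0.01],[0,0,0,0],[0,0,0,0],[0,0,0,0],[0,0,0,0]]
end [ 0.5088 -0.1294  0.0096]
```

View pics/hold.png

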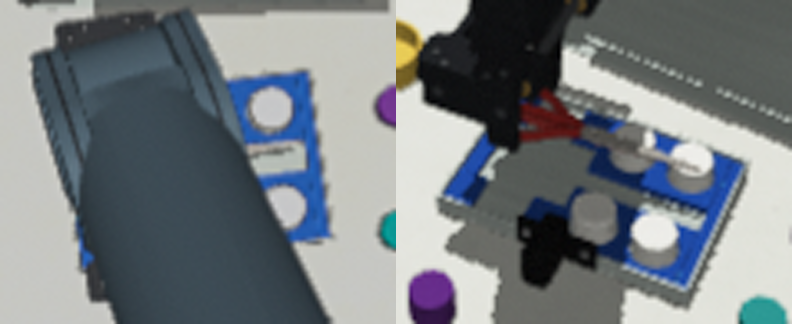

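The scissors are held with the blades pointing along the channel (tip near scene pixel (313,237)). I'll check the tip against the expected point.

```bash
python3 - <<'E'
from plan import *
s=snapshot('scene');t=snapshot('top')
print(cast(s,[[313.6,236.7]],.0487), cast(t,[[324.7,191]],.0487))
p=np.array([.5126,-.1245]); y=np.array([-.125,.992]); print('exp tip',p-.129*y, proj(s,[np.r_[p-.129*y,.0487]]),proj(t,[np.r_[p-.129*y,.0487]]))
E
```

```text
[[ 0.53369049 -0.25930356  0.0487    ]] [[ 0.52638148 -0.25770951  0.0487    ]]
exp tip [ 0.528725 -0.252468] [[309.91233483 236.8476299 ]] [[322.67357728 190.10894661]]
```

Emit:
{"method": "carry_out", "body": {
  "commands": [
    [[-0.05,-0.06,0.1,0.05],[0,0,0.1,0],[0,0,0.1,0],[0,0,0,0],[0,0,0,0],[0,0,0,0],[0,0,0,0],[0,0,0,0]]
  ]
}}

```text
time_s: 8.55
tool_pos: [0.5093, -0.1283, 0.0276]
tcp_rot: [[-0.119, 0.993, 0.0], [0.993, 0.119, -0.0], [-0.0, 0.0, -1.0]]
ft_force: [0.2, 0.2, -1.1]
grip_width: 0.611
gripper_force: 14.9
```

```bash
python3 - <<'E'
from plan import *
st();plan([(.509,-.1275,.0095,6.8,.006)])
E
```

```text
t 8.55 p [ 0.5093 -0.1283  0.0276] yawY 6.85 z [ 0. -0. -1.] F [ 0.2  0.2 -1.1] w 0.611 gf 14.9 q [ 0.51  0.71 -0.45  1.96  0.53  0.59 -0.17]
[[0.0,-0.0,0.1,0.0],[0.01,-0.0,0.1,0.0],[0.0,-0.0,0.1,0.01],[0,0,0,0],[0,0,0,0],[0,0,0,0],[0,0,0,0],[0,0,0,0]]
end [ 0.5092 -0.1277  0.0096]
```

Emit:
{"method": "carry_out", "body": {
  "commands": [
    [[0.01,0,0.1,0],[0,0,0.1,0],[0,0,0.1,0],[0,0,0,0],[0,0,0,0],[0,0,0,0],[0,0,0,0],[0,0,0,0]]
  ]
}}

```text
time_s: 9.55
tool_pos: [0.5092, -0.1277, 0.0096]
tcp_rot: [[-0.119, 0.993, 0.0], [0.993, 0.119, -0.0], [-0.0, 0.0, -1.0]]
ft_force: [0.2, 0.2, -0.6]
grip_width: 0.61
gripper_force: 14.9
```

```bash
python3 - <<'E'
from plan import *
st()
s=snapshot('scene')
cv2.imwrite('pics/seat.png',cv2.resize(s['img'][190:280,220:340,::-1],None,fx=4,fy=4,interpolation=cv2.INTER_CUBIC))
E
```

```text
t 9.55 p [ 0.5092 -0.1277  0.0096] yawY 6.85 z [ 0. -0. -1.] F [ 0.2  0.2 -0.6] w 0.61 gf 14.9 q [ 0.49  0.74 -0.42  1.96  0.55  0.56 -0.19]
```

No contact force, so the scissors are in the cut-out. Releasing and raising.

Emit:
{"method": "carry_out", "body": {
  "commands": [
    [[0,0,0,0],[0,0,0,0],[0,0,0,0],[0,0,0,0],[0,0,-0.2,0],[0,0,-0.6,0],[0,0,-0.8,0],[0,0,-0.8,0]]
  ],
  "jaw": 0.5
}}

```text
time_s: 10.6
tool_pos: [0.5089, -0.1276, 0.1556]
tcp_rot: [[-0.119, 0.993, 0.0], [0.993, 0.119, 0.0], [0.0, 0.0, -1.0]]
ft_force: [0.8, -0.4, 0.2]
grip_width: 0.746
gripper_force: 0.0
```

```bash
python3 - <<'E'
from plan import *
st()
s=snapshot('scene');
cv2.imwrite('pics/seat2.png',cv2.resize(s['img'][190:280,220:340,::-1],None,fx=4,fy=4,interpolation=cv2.INTER_CUBIC))
# door: lower edge at plane x~.645 
o=np.array(s['xyz'])
for uv in ((225+137/3,90+200/3),(225+400/3,90+280/3),(225+140/3,90+40/3)):
    d=cast(s,[uv],0)[0]-o; k=(.64-o[0])/d[0]; print(o+k*d)
plan([(.33,-.20,.15,None),(.33,-.20,.15,96.8)])
E
```

```text
t 10.6 p [ 0.5089 -0.1276  0.1556] yawY 6.86 z [ 0.  0. -1.] F [ 0.8 -0.4  0.2] w 0.746 gf 0.0 q [ 0.62  0.51 -0.58  1.91  0.37  0.83 -0.04]
[ 0.64       -0.07876895  0.1456456 ]
[ 0.64       -0.30857645  0.15304284]
[ 0.64       -0.0782      0.28985072]
[[-0.21,-0.79,0.04,0.0],[-0.21,-0.79,0.04,0.0],[-0.2,-0.79,0.04,0.0],[-0.21,-0.79,0.05,0.0],[0.0,-0.0,-0.0,-0.94],[0.0,-0.0,-0.0,-0.94],[0.0,-0.0,-0.0,-0.94],[0.0,-0.0,-0.0,-0.94]]
[[0.0,-0.0,-0.0,-0.94],[0.0,-0.0,-0.0,-0.94],[0.0,-0.0,-0.0,-0.93],[0.0,-0.0,-0.0,-0.94],[0.0,-0.0,-0.0,-0.93],[0.0,-0.0,-0.0,-0.94],[0.0,-0.0,-0.0,-0.93],[0.0,-0.0,-0.0,-0.94]]
[[0.0,-0.0,-0.0,-0.93],[0.0,-0.0,-0.0,-0.94],[0.0,-0.0,-0.0,-0.93],[0.0,-0.0,-0.0,-0.94],[0,0,0,0],[0,0,0,0],[0,0,0,0],[0,0,0,0]]
end [ 0.3303 -0.2     0.1498]
```

View pics/seat2.png

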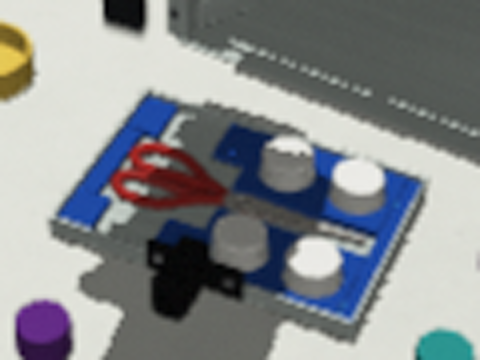

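Step 1 looks met: bows and blades lie in the cut-out, caps are in their seats, and the door is fully up (lower edge ≈0.147). Next is the lug.

```bash
python3 - <<'E'
from plan import *
plan([(.4258,-.1914,.10,-83.2),(.4258,-.1914,.06,-83.2,.02)])
E
```

```text
[[-0.05,-0.1,0.06,0.94],[-0.06,-0.09,0.06,0.94],[-0.07,-0.09,0.06,0.94],[-0.08,-0.08,0.06,0.94],[-0.09,-0.07,0.06,0.94],[-0.1,-0.06,0.06,0.94],[-0.1,-0.05,0.07,0.94],[-0.1,-0.04,0.06,0.94]]
[[-0.11,-0.03,0.07,0.94],[-0.11,-0.02,0.06,0.94],[-0.11,-0.01,0.07,0.94],[-0.11,0.0,0.06,0.93],[-0.11,0.02,0.07,0.94],[-0.11,0.03,0.06,0.93],[-0.11,0.04,0.07,0.94],[-0.1,0.04,0.06,0.93]]
[[-0.0,0.0,0.33,0.0],[-0.01,0.0,0.34,0.0],[0,0,0,0],[0,0,0,0],[0,0,0,0],[0,0,0,0],[0,0,0,0],[0,0,0,0]]
end [ 0.4257 -0.1914  0.0599]
```

Emit:
{"method": "carry_out", "body": {
  "commands": [
    [[-0.05,-0.1,0,0.94],[-0.06,-0.09,0,0.94],[-0.07,-0.09,0,0.94],[-0.08,-0.08,0,0.94],[-0.09,-0.07,0,0.94],[-0.1,-0.06,0,0.94],[-0.1,-0.05,0,0.94],[-0.1,-0.04,0,0.94]]
  ]
}}

```text
time_s: 11.65
tool_pos: [0.4651, -0.1589, 0.154]
tcp_rot: [[0.622, 0.783, 0.001], [0.783, -0.622, -0.0], [0.0, 0.001, -1.0]]
ft_force: [0.1, -0.3, -0.1]
grip_width: 0.75
gripper_force: 0.0
```

Emit:
{"method": "carry_out", "body": {
  "commands": [
    [[-0.11,-0.03,0.1,0.94],[-0.11,-0.02,0.1,0.94],[-0.11,-0.01,0.1,0.94],[-0.11,0,0.1,0.93],[-0.11,0.02,0.1,0.94],[-0.11,0.03,0.1,0.93],[-0.11,0.04,0.1,0.94],[-0.1,0.04,0.1,0.93]]
  ]
}}

```text
time_s: 12.65
tool_pos: [0.4221, -0.1909, 0.1059]
tcp_rot: [[0.993, 0.115, 0.001], [0.115, -0.993, -0.0], [0.001, 0.0, -1.0]]
ft_force: [-0.2, 1.4, 0.0]
grip_width: 0.752
gripper_force: 0.0
```

```bash
python3 - <<'E'
from plan import *
st(); plan([(.4258,-.1914,.05,-83.2,.03),(.4258,-.1914,.010,-83.2,.02)])
E
```

```text
t 12.65 p [ 0.4221 -0.1909  0.1059] yawY -83.38 z [ 0.001 -0.    -1.   ] F [-0.2  1.4  0. ] w 0.752 gf 0.0 q [ 0.48  0.45 -0.19  2.11  0.14  0.6  -1.26]
[[0.03,0.01,0.47,-0.02],[0.03,0.0,0.46,-0.01],[-0.0,0.0,0.33,-0.0],[-0.0,0.0,0.34,-0.0],[0,0,0,0],[0,0,0,0],[0,0,0,0],[0,0,0,0]]
end [ 0.4258 -0.1911  0.0099]
```

Descending onto the lug, then gripping.

Emit:
{"method": "carry_out", "body": {
  "commands": [
    [[0.03,0.01,0.47,-0.02],[0.03,0,0.46,-0.01],[0,0,0.33,0],[0,0,0.33,0],[0,0,0,0],[0,0,0,0],[0,0,0,0],[0,0,0,0]]
  ]
}}

```text
time_s: 13.65
tool_pos: [0.4261, -0.1913, 0.0107]
tcp_rot: [[0.993, 0.121, 0.001], [0.121, -0.993, -0.0], [0.001, 0.001, -1.0]]
ft_force: [0.2, -1.2, -0.1]
grip_width: 0.753
gripper_force: 0.0
```

Emit:
{"method": "carry_out", "body": {
  "commands": [
    [[0,0,0,0],[0,0,0,0],[0,0,0,0],[0,0,0,0],[0,0,0,0],[0,0,0,0],[0,0,0,0],[0,0,0,0]]
  ],
  "jaw": -1,
  "force": 20
}}

```text
time_s: 14.65
tool_pos: [0.4257, -0.1912, 0.0101]
tcp_rot: [[0.993, 0.121, 0.0], [0.121, -0.993, -0.0], [0.0, 0.0, -1.0]]
ft_force: [-0.3, -1.2, 0.4]
grip_width: 0.225
gripper_force: 20.0
```

```bash
python3 - <<'E'
from plan import *
st(); t=snapshot('top')
plan([(.47,-.1872,.0097,-89.3,.008),(.58,-.1862,.0097,-89.3,.012)])
E
```

```text
t 14.65 p [ 0.4257 -0.1912  0.0101] yawY -83.05 z [ 0. -0. -1.] F [-0.3 -1.2  0.4] w 0.225 gf 20.0 q [ 0.43  0.64 -0.13  2.12  0.21  0.39 -1.31]
[[0.12,0.0,0.0,0.17],[0.12,0.0,0.0,0.17],[0.13,0.0,0.0,0.18],[0.12,-0.0,0.0,0.17],[0.13,-0.0,0.0,0.18],[0.12,-0.01,0.01,0.17],[0.18,0.0,-0.0,0.0],[0.18,0.0,-0.0,0.0]]
[[0.18,0.0,-0.0,0.0],[0.18,0.0,-0.0,0.0],[0.19,0.0,-0.0,0.0],[0.18,0.0,-0.0,0.0],[0.19,0.0,-0.0,0.0],[0.18,0.0,-0.0,0.0],[0.19,0.0,-0.0,0.0],[0.18,0.01,-0.0,0.0]]
end [ 0.5797 -0.1865  0.0095]
```

Emit:
{"method": "carry_out", "body": {
  "commands": [
    [[0.1,0,0,0.17],[0.12,0,0,0.17],[0.13,0,0,0.18],[0.12,0,0,0.17],[0.13,0,0,0.18],[0.12,-0.01,0,0.17],[0.18,0,0,0],[0.18,0,0,0]]
  ]
}}

```text
time_s: 15.7
tool_pos: [0.4889, -0.1867, 0.01]
tcp_rot: [[1.0, 0.012, -0.004], [0.012, -1.0, 0.0], [-0.004, -0.0, -1.0]]
ft_force: [-4.5, -0.4, 4.8]
grip_width: 0.223
gripper_force: 20.0
```

```bash
python3 - <<'E'
from plan import *
st(); plan([(.58,-.1862,.0097,-89.3,.0135)])
E
```

```text
t 15.7 p [ 0.4889 -0.1867  0.01  ] yawY -89.29 z [-0.004  0.    -1.   ] F [-4.5 -0.4  4.8] w 0.223 gf 20.0 q [ 0.36  0.7  -0.11  1.98  0.15  0.48 -1.41]
[[0.22,0.0,-0.0,0.0],[0.22,0.0,-0.0,0.0],[0.22,0.0,-0.0,0.0],[0.21,0.0,-0.0,0.0],[0.22,0.0,-0.0,0.0],[0.21,0.0,-0.0,0.0],[0.22,0.01,-0.0,0.0],[0,0,0,0]]
end [ 0.5801 -0.1862  0.0097]
```

Emit:
{"method": "carry_out", "body": {
  "commands": [
    [[0.22,0,0,0],[0.22,0,0,0],[0.22,0,0,0],[0.21,0,0,0],[0.22,0,0,0],[0.21,0,0,0],[0.2,0,0,0],[0,0,0,0]]
  ]
}}

```text
time_s: 16.7
tool_pos: [0.5815, -0.1854, 0.0101]
tcp_rot: [[1.0, 0.013, 0.002], [0.013, -1.0, 0.0], [0.002, -0.0, -1.0]]
ft_force: [2.3, -0.1, -0.7]
grip_width: 0.224
gripper_force: 20.0
```

```bash
python3 - <<'E'
from plan import *
st()
s=snapshot('scene'); cv2.imwrite('pics/in1.png',cv2.resize(s['img'][90:280,225:405,::-1],None,fx=3,fy=3,interpolation=cv2.INTER_CUBIC))
E
```

```text
t 16.7 p [ 0.5815 -0.1854  0.0101] yawY -89.25 z [ 0.002  0.    -1.   ] F [ 2.3 -0.1 -0.7] w 0.224 gf 20.0 q [ 0.32  0.79 -0.11  1.75  0.14  0.61 -1.43]
```

View pics/in1.png

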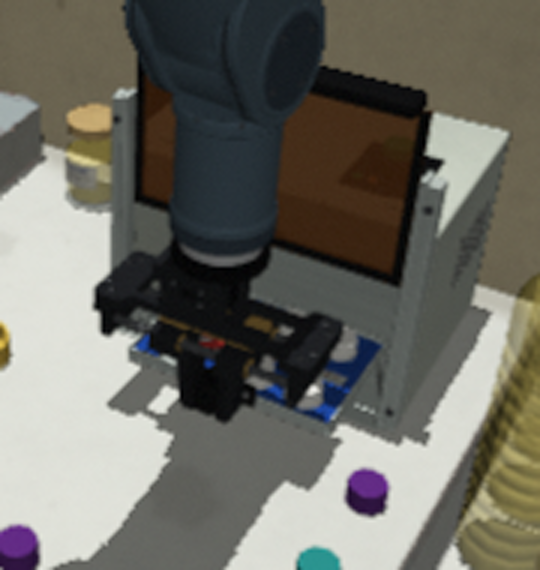

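The tray's rear is well inside the straight channel and the lug is at x≈0.58, so an upright hand can go no further. I release, back off, rise, and see how the hand can be leaned at the wrist's limit.

Emit:
{"method": "carry_out", "body": {
  "commands": [
    [[0,0,0,0],[0,0,0,0],[0,0,0,0],[-0.5,0,0,0],[-0.8,0,0,0],[-0.2,0,-0.8,0],[0,0,-1,0],[0,0,-1,0]]
  ],
  "jaw": 0
}}

```text
time_s: 17.75
tool_pos: [0.4897, -0.187, 0.1799]
tcp_rot: [[1.0, 0.012, -0.0], [0.012, -1.0, 0.0], [-0.0, -0.0, -1.0]]
ft_force: [1.1, -0.6, 0.3]
grip_width: 0.501
gripper_force: 0.0
```

```bash
python3 - <<'E'
from plan import *
st(); plan([(.50,-.185,.45,-89.3,.06),(.55,0,.75,-90,.06)])
E
```

```text
t 17.75 p [ 0.4897 -0.187   0.1799] yawY -89.28 z [-0.  0. -1.] F [ 1.1 -0.6  0.3] w 0.501 gf 0.0 q [ 0.41  0.41 -0.16  1.91  0.09  0.83 -1.36]
[[0.03,-0.01,-0.9,0.0],[0.03,-0.01,-0.9,0.0],[0.04,-0.0,-0.9,0.0],[0.03,-0.01,-0.9,0.0],[0.04,-0.0,-0.9,0.0],[0.14,-0.51,-0.83,0.02],[0.14,-0.51,-0.83,0.02],[0.14,-0.51,-0.84,0.02]]
[[0.15,-0.52,-0.83,0.02],[0.14,-0.51,-0.84,0.02],[0.14,-0.52,-0.83,0.02],[0,0,0,0],[0,0,0,0],[0,0,0,0],[0,0,0,0],[0,0,0,0]]
end [5.498e-01 1.000e-04 7.499e-01]
```

Emit:
{"method": "carry_out", "body": {
  "commands": [
    [[0.03,0,-0.9,0],[0.03,0,-0.9,0],[0.04,0,-0.9,0],[0.03,0,-0.9,0],[0.04,0,-0.9,0],[0.14,-0.51,-0.83,0],[0.14,-0.51,-0.83,0],[0.14,-0.51,-0.84,0]]
  ]
}}

```text
time_s: 18.75
tool_pos: [0.5242, -0.0938, 0.5998]
tcp_rot: [[1.0, 0.012, 0.0], [0.012, -1.0, -0.0], [0.0, 0.0, -1.0]]
ft_force: [0.8, -0.7, 0.3]
grip_width: 0.503
gripper_force: 0.0
```

Emit:
{"method": "carry_out", "body": {
  "commands": [
    [[0.15,-0.52,-0.8,0],[0.14,-0.51,-0.8,0],[0.14,-0.52,-0.8,0],[0,0,-0.8,0],[0,0,-0.8,0],[0,0,-0.8,0],[0,0,0,0],[0,0,0,0]]
  ]
}}

```text
time_s: 19.75
tool_pos: [0.5186, -0.0314, 0.7216]
tcp_rot: [[0.992, 0.01, 0.124], [0.011, -1.0, -0.008], [0.124, 0.01, -0.992]]
ft_force: [0.3, -0.2, 0.9]
grip_width: 0.498
gripper_force: 0.0
```

```bash
python3 - <<'E'
from plan import *
st()
E
```

```text
t 19.75 p [ 0.5186 -0.0314  0.7216] yawY -89.4 z [ 0.124 -0.008 -0.992] F [ 0.3 -0.2  0.9] w 0.498 gf 0.0 q [-0.46  0.16  0.56  0.97 -0.09  1.91 -1.51]
```

The hand leans (7°) the right way at the wrist limit, so the principle works. Pushing further.

Emit:
{"method": "carry_out", "body": {
  "commands": [
    [[0.3,-0.1,-0.9,0],[0.3,-0.1,-0.9,0],[0.3,-0.1,-0.9,0],[0.3,0,-0.9,0],[0.3,0,-0.9,0],[0.3,0,-0.9,0],[0.3,0,-0.9,0],[0.3,0,-0.9,0]]
  ]
}}

```text
time_s: 20.75
tool_pos: [0.5047, -0.0072, 0.889]
tcp_rot: [[0.885, 0.006, 0.466], [0.016, -1.0, -0.016], [0.466, 0.022, -0.885]]
ft_force: [0.4, -0.4, -0.3]
grip_width: 0.502
gripper_force: 0.0
```

```bash
python3 - <<'E'
from plan import *
st()
E
```

```text
t 20.75 p [ 0.5047 -0.0072  0.889 ] yawY -89.64 z [ 0.466 -0.016 -0.885] F [ 0.4 -0.4 -0.3] w 0.502 gf 0.0 q [-0.83  0.09  0.91  0.69 -0.09  1.91 -1.55]
```

Emit:
{"method": "carry_out", "body": {
  "commands": [
    [[0.3,0,-0.9,0],[0.3,0,-0.9,0],[0.3,0,-0.9,0],[0,0,0.5,0],[0,0,0.8,0],[-0.2,0,0.8,0],[-0.4,0,0.8,0],[-0.4,0,0.8,0]]
  ]
}}

```text
time_s: 21.75
tool_pos: [0.5547, -0.0098, 0.7317]
tcp_rot: [[0.815, 0.008, 0.579], [0.02, -1.0, -0.014], [0.579, 0.023, -0.815]]
ft_force: [-0.3, -0.1, 0.4]
grip_width: 0.497
gripper_force: 0.0
```

```bash
python3 - <<'E'
from plan import *
st()
E
```

```text
t 21.75 p [ 0.5547 -0.0098  0.7317] yawY -89.54 z [ 0.579 -0.014 -0.815] F [-0.3 -0.1  0.4] w 0.497 gf 0.0 q [-1.24 -0.29  0.78  1.38  0.46  1.4  -1.92]
```

The 35° lean persists. Closing the jaw and coming down in front of the lug.

```bash
python3 - <<'E'
from plan import *
plan([(.50,-.187,.55,None,.05),(.50,-.187,.10,None,.05)])
E
```

```text
[[-0.43,0.48,0.33,0.0],[-0.42,0.48,0.33,0.0],[-0.43,0.48,0.33,0.0],[-0.42,0.48,0.33,0.0],[-0.43,0.48,0.33,0.0],[-0.42,0.48,0.33,0.0],[-0.48,-0.02,0.68,0.0],[-0.48,-0.02,0.68,0.0]]
[[-0.48,-0.02,0.68,0.0],[-0.48,-0.02,0.68,0.0],[-0.48,-0.02,0.68,0.0],[-0.49,-0.02,0.68,0.0],[-0.48,-0.02,0.68,0.0],[-0.49,-0.02,0.68,0.0],[-0.48,-0.01,0.68,0.0],[0,0,0,0]]
end [ 0.5001 -0.1872  0.1   ]
```

Emit:
{"method": "carry_out", "body": {
  "commands": [
    [[-0.43,0.48,0.33,0],[-0.42,0.48,0.33,0],[-0.43,0.48,0.33,0],[-0.42,0.48,0.33,0],[-0.43,0.48,0.33,0],[-0.42,0.48,0.33,0],[-0.48,-0.02,0.68,0],[-0.48,-0.02,0.68,0]]
  ],
  "jaw": -1
}}

```text
time_s: 22.75
tool_pos: [0.4996, -0.1877, 0.4502]
tcp_rot: [[0.816, 0.005, 0.578], [0.017, -1.0, -0.015], [0.578, 0.022, -0.816]]
ft_force: [0.8, -1.2, -0.1]
grip_width: 0.003
gripper_force: 0.0
```

```bash
python3 - <<'E'
from plan import *
st(); plan([(.50,-.187,.10,None,.05)])
E
```

```text
t 22.75 p [ 0.4996 -0.1877  0.4502] yawY -89.69 z [ 0.578 -0.015 -0.816] F [ 0.8 -1.2 -0.1] w 0.003 gf 0.0 q [-0.63 -0.33  0.83  2.04  0.18  0.72 -1.41]
[[-0.48,-0.02,0.68,0.0],[-0.48,-0.02,0.68,0.0],[-0.48,-0.02,0.68,0.0],[-0.48,-0.02,0.68,0.0],[-0.48,-0.02,0.68,0.0],[-0.48,-0.02,0.68,0.0],[-0.49,-0.02,0.68,0.0],[0,0,0,0]]
end [ 0.4997 -0.1869  0.1001]
```

```bash
cat > fk.py <<'E'
import numpy as np, itertools
from scipy.spatial.transform import Rotation as Ro
from scipy.optimize import least_squares
Rz=lambda a:Ro.from_euler('z',a).as_matrix(); Ry=lambda a:Ro.from_euler('y',a).as_matrix()
D=[([1.135,.536,-.004,1.538,.003,1.067,-.071],[.235,-.606,.238],[0,0,-1],-68.8),
([.74,.18,-.34,2.07,.08,.9,-.16],[.3717,-.2229,.239],[.001,-.001,-1],-29.84),
([.03,.74,-.45,1.63,.4,.86,-.69],[.6293,.1314,.0977],[.002,.001,-1],-6.54),
([.4,.6,-.51,1.96,.45,.7,-.28],[.5175,-.0447,.0893],[-.003,-.003,-1],6.45),
([.62,.51,-.58,1.91,.37,.83,-.04],[.5089,-.1276,.1556],[0,0,-1],6.86),
([.43,.64,-.13,2.12,.21,.39,-1.31],[.4257,-.1912,.0101],[0,0,-1],-83.05),
([-.46,.16,.56,.97,-.09,1.91,-1.51],[.5186,-.0314,.7216],[.124,-.008,-.992],-89.4),
([-.83,.09,.91,.69,-.09,1.91,-1.55],[.5047,-.0072,.889],[.466,-.016,-.885],-89.64),
([-1.24,-.29,.78,1.38,.46,1.4,-1.92],[.5547,-.0098,.7317],[.579,-.014,-.815],-89.54),
([-.63,-.33,.83,2.04,.18,.72,-1.41],[.4996,-.1877,.4502],[.578,-.015,-.816],-89.69)]
def fk(q,p,s):
    h,L1,L2,L3,o1,b,e,w=p[:8]
    A=Rz(s[0]*q[0]+o1)@Ry(q[1])@Rz(s[1]*q[2]); x=np.array([0,0,h])+Rz(s[0]*q[0]+o1)@np.array([b,0,0])
    x=x+A@np.array([e,0,L1]); A=A@Ry(q[3]); x=x+A@np.array([-e,0,L2])
    A=A@Rz(s[2]*q[4])@Ry(q[5]); x=x+A@np.array([w,0,L3]); A=A@Rz(s[3]*q[6]+p[8])
    return x,A
def err(p,s):
    r=[]
    for q,x,z,yw in D:
        P,A=fk(q,p,s); y=np.radians(yw); t=A[:,1]; n=np.hypot(*t[:2])
        r+=[*(P-x),*(.3*(A[:,2]-z)),.3*(t[0]/n-np.cos(y)),.3*(t[1]/n-np.sin(y))]
    return np.array(r)
if __name__=='__main__':
    R=[]
    for s in itertools.product((-1,1),repeat=4):
        for o in(0,1.57,-1.57,3.14):
            f=least_squares(err,[.34,.5,.45,.32,0,0,0,0,o],args=(s,)); R.append((f.cost,s,f.x))
    R.sort(key=lambda a:a[0])
    for c,s,x in R[:3]: print(c,s,x.round(3))
    print(np.abs(err(R[0][2],R[0][1])).reshape(-1,6).max(1).round(3)); np.savez('fk.npz',p=R[0][2],s=R[0][1])
E
python3 fk.py
```

```text
0.0005718503774789444 (-1, -1, -1, -1) [ 0.394  0.497  0.452  0.367 -0.074  0.006 -0.004  0.004  1.494]
0.0005718503774789449 (-1, -1, -1, -1) [ 0.394  0.497  0.452  0.367 -0.074  0.006 -0.004  0.004  1.494]
0.0005718503774789465 (-1, -1, -1, -1) [ 0.394  0.497  0.452  0.367 -0.074  0.006 -0.004  0.004  1.494]Traceback (most recent call last):
  File "fk.py", line 34, in <module>
    print(np.abs(err(R[0][2],R[0][1])).reshape(-1,6).max(1).round(3)); np.savez('fk.npz',p=R[0][2],s=R[0][1])
          ~~~~~~~~~~~~~~~~~~~~~~~~~~~~~~~~~~~~^^^^^^
ValueError: cannot reshape array of size 80 into shape (6)
```

```bash
sed -i 's/    print(np.abs.*; np.savez/    np.savez/' fk.py; python3 fk.py >/dev/null; cat > ik.py <<'E'
from fk import *
d=np.load('fk.npz'); p,s=d['p'],d['s']
lo=np.array([-2.7,-.37,-1.27,.24,-1.31,.19,-2.76]); hi=np.array([2.7,2.16,1.26,2.4,4.45,1.91,2.76])
def Rt(tilt):
    a=np.radians(tilt); z=np.array([np.sin(a),0,-np.cos(a)]); y=np.array([0,-1,0.]); return np.c_[np.cross(y,z),y,z]
def ik(x,A,q0,reg=.01):
    def f(q):
        P,B=fk(q,p,s); return np.r_[(P-x)*10,(B-A).ravel()*3,reg*(q-q0)]
    r=least_squares(f,np.clip(q0,lo+1e-3,hi-1e-3),bounds=(lo,hi)); P,B=fk(r.x,p,s); return r.x,np.linalg.norm(P-x),np.degrees(np.arccos(np.clip(B[:,2]@A[:,2],-1,1)))
E
python3 - <<'E'
from ik import *
q=np.array(D[-1][0])
print('follow from now')
for P in [(.50,-.187,.35),(.5,-.187,.25),(.5,-.187,.15),(.54,-.187,.05),(.55,-.187,.022),(.6,-.187,.022),(.66,-.187,.022)]:
    q,e,a=ik(np.array(P),Rt(35.3),q); print(P,q.round(2),round(e,4),round(a,1))
rng=np.random.default_rng(0)
for tilt in (25,30,35,40):
  for P in [(.55,-.187,.022),(.66,-.187,.022)]:
    sol=[]
    for _ in range(25):
        q,e,a=ik(np.array(P),Rt(tilt),rng.uniform(lo,hi),1e-4)
        if e<.003 and a<1: sol.append(q)
    print(tilt,P,len(sol)); [print('   ',x.round(2)) for x in sol[:5]]
E
```

```text
follow from now
(0.5, -0.187, 0.35) [-0.96 -0.32  1.25  2.19  0.12  0.49 -1.29] 0.0 0.0
(0.5, -0.187, 0.25) [-0.39  0.17  0.98  2.32 -1.22  0.52  0.02] 0.0 0.0
(0.5, -0.187, 0.15) [ 0.95  0.34 -0.48  2.33 -1.31  0.19  0.23] 0.0173 3.2
(0.54, -0.187, 0.05) [ 0.75  0.58 -0.3   2.16 -1.31  0.19  0.25] 0.0397 8.4
(0.55, -0.187, 0.022) [ 0.73  0.66 -0.28  2.11 -1.31  0.19  0.26] 0.0439 9.6
(0.6, -0.187, 0.022) [ 0.59  0.69 -0.21  2.02 -1.31  0.19  0.18] 0.0374 8.6
(0.66, -0.187, 0.022) [ 0.46  0.74 -0.13  1.92 -1.31  0.19  0.09] 0.0293 7.1
25 (0.55, -0.187, 0.022) 15
    [ 1.28  1.29 -1.27  2.18  1.89  0.88 -2.62]
    [ 0.42  0.67 -0.05  2.19  4.12  0.19  0.95]
    [ 1.16  1.03 -1.03  2.18  1.87  0.58 -2.76]
    [ 1.16  1.03 -1.03  2.18  1.87  0.58 -2.76]
    [-0.36  0.96  0.94  2.18  4.41  0.85  0.33]
25 (0.66, -0.187, 0.022) 14
    [-0.54  1.32  1.26  1.93  4.38  1.16 -0.07]
    [-0.54  1.32  1.26  1.93  4.38  1.16 -0.07]
    [ 0.25  0.75  0.05  1.93 -1.31  0.19 -0.03]
    [ 0.25  0.75  0.05  1.93 -1.31  0.19 -0.03]
    [-0.54  1.32  1.26  1.93  4.38  1.16 -0.07]
30 (0.55, -0.187, 0.022
[... 877 characters left out ...]
27  2.05  2.12  0.83 -2.69]
    [-0.11  0.87  0.55  2.05  4.15  0.64  0.62]
    [ 1.17  1.33 -1.2   2.05  2.12  0.76 -2.76]
    [ 0.85  0.92 -0.68  2.06  2.51  0.32  2.76]
40 (0.55, -0.187, 0.022) 19
    [ 1.46  1.53 -1.26  2.32  2.39  0.9  -2.75]
    [ 1.46  1.54 -1.27  2.32  2.39  0.91 -2.74]
    [ 1.46  1.54 -1.27  2.32  2.39  0.91 -2.74]
    [-0.53  1.53  1.26  2.32  3.87  1.57  0.32]
    [-0.11  0.94  0.67  2.33  3.94  1.01  0.92]
40 (0.66, -0.187, 0.022) 19
    [ 1.25  1.48 -1.27  2.1   2.29  0.84 -2.76]
    [ 1.25  1.48 -1.27  2.1   2.29  0.84 -2.76]
    [-0.56  1.47  1.25  2.09  3.92  1.34  0.16]
    [0.16 0.82 0.23 2.11 3.87 0.59 1.05]
    [ 0.98  1.03 -0.8   2.1   2.66  0.46  2.76]
```

The lean is feasible low down only with the forearm roll turned over (q5≈3). I'll simulate which moves get there.

```bash
cat > sim.py <<'E'
from ik import *
mid=(lo+hi)/2
def step(q,x,A,reg=.03,mx=.25):
    def f(v):
        P,B=fk(v,p,s); return np.r_[(P-x)*10,(B-A).ravel()*2,reg*(v-q)]
    l=np.maximum(lo,q-mx); h=np.minimum(hi,q+mx)
    return least_squares(f,np.clip(q,l+1e-6,h-1e-6),bounds=(l-1e-6,h+1e-6),max_nfev=15).x
def run(q,moves):
    """moves: (target xyz, turn units total) ; rows of .05 m / 1 unit"""
    P,B=fk(q,p,s)
    for t,turn in moves:
        t=np.array(t,float); n=max(1,int(np.ceil(np.linalg.norm(t-P)/.05)),int(abs(turn)))
        for k in range(n):
            x=P+(t-P)/(n-k); A=B@Rz(np.radians(6*turn/n)); q=step(q,x,A); P,B=fk(q,p,s)
    return q,P,B
E
cat > /tmp/a.py <<'E'
from sim import *
q0=np.array(D[-1][0])
low=[((.56,-.187,.15),0),((.56,-.187,.025),0)]
for name,mv in {
 'straight':[],
 **{f'turn{t} at z{z} x{x} y{y}':[((x,y,z),0),((x,y,z),t)] for t in(30,-30,58,-22) for z,x in((.4,.5),(.3,.5),(.3,.6),(.45,.42)) for y in (-.187,)},
}.items():
    qa,P,B=run(q0,mv); q,P,B=run(qa,low)
    print(name,'|',qa.round(2),'->',q.round(2),P.round(3),B[:,2].round(2))
E
time timeout 500 python3 /tmp/a.py
```

```text
straight | [-0.63 -0.33  0.83  2.04  0.18  0.72 -1.41] -> [ 0.05  0.66  0.28  2.1  -1.31  0.19 -0.08] [ 0.564 -0.188  0.03 ] [ 0.32 -0.09 -0.94]
turn30 at z0.4 x0.5 y-0.187 | [ 1.69 -0.18 -0.86  2.31 -1.31  0.87 -2.76] -> [ 1.22  0.98 -0.68  2.1  -1.31  0.19 -2.2 ] [ 0.561 -0.191  0.027] [ 0.59  0.33 -0.73]
turn30 at z0.3 x0.5 y-0.187 | [ 0.01  0.01  0.67  2.37 -1.31  0.55 -2.76] -> [ 0.82  0.75 -0.38  2.1  -1.31  0.19 -2.6 ] [ 0.562 -0.191  0.029] [ 0.46  0.18 -0.87]
turn30 at z0.3 x0.6 y-0.187 | [ 0.33  0.17  0.17  2.19 -1.31  0.46 -2.76] -> [ 0.85  0.76 -0.41  2.1  -1.31  0.19 -2.45] [ 0.562 -0.191  0.029] [ 0.47  0.19 -0.86]
turn30 at z0.45 x0.42 y-0.187 | [ 2.11 -0.37 -0.88  2.23 -1.18  1.41 -2.76] -> [ 1.29  1.05 -0.73  2.1  -1.31  0.19 -2.12] [ 0.56  -0.191  0.027] [ 0.63  0.35 -0.69]
turn-30 at z0.4 x0.5 y-0.187 | [-0.83 -0.37  1.02  2.13  0.33  0.61  1.62] -> [-0.17  0.7   0.45  2.09 -1.16  0.19  2.76] [ 0.564 -0.187  0.03 ] [ 0.28 -0.18 -0.94]
turn-30 at z0.3 x0.5 y-0.187 | [-0.86 -0.08  1.26  2.28 -0.41  0.32  2.35] -> [ 0.02  0.67  0.29  2.08 -1.05  0.19  2.76] [ 0.564 -0
[... 1021 characters left out ...]
-22 at z0.4 x0.5 y-0.187 | [-0.83 -0.37  1.02  2.13  0.33  0.61  0.78] -> [-0.14  0.69  0.43  2.1  -1.31  0.19  2.11] [ 0.564 -0.188  0.03 ] [ 0.3  -0.16 -0.94]
turn-22 at z0.3 x0.5 y-0.187 | [-0.86 -0.08  1.26  2.28 -0.41  0.32  1.51] -> [ 0.12  0.66  0.22  2.1  -1.31  0.19  2.27] [ 0.564 -0.189  0.03 ] [ 0.33 -0.06 -0.94]
turn-22 at z0.3 x0.6 y-0.187 | [ 0.04  0.15  0.27  2.09 -0.41  0.33  1.37] -> [ 0.21  0.65  0.14  2.1  -1.31  0.19  2.31] [ 0.563 -0.189  0.03 ] [ 0.35 -0.03 -0.94]
turn-22 at z0.45 x0.42 y-0.187 | [ 0.02 -0.37  0.41  2.13 -0.12  0.83  1.25] -> [ 0.43  0.66 -0.05  2.1  -1.31  0.19  2.44] [ 0.563 -0.19   0.03 ] [ 0.38  0.05 -0.92]
real	0m22.639s
user	0m22.993s
sys	0m0.172s
```

```bash
cat > /tmp/b.py <<'E'
from sim import *
import sys
from multiprocessing import Pool
q0=np.array(D[-1][0])
def trial(i):
    r=np.random.default_rng(i)
    W=lambda:np.array([r.uniform(.42,.58),r.uniform(-.3,.0),r.uniform(.2,.6)]).round(2)
    w1,w2=W(),W(); t=int(r.choice([-30,-60,-40,-50,-60])); back={-40:10,-50:20}.get(t,0)
    mv=[(w1,0),(w1,t),(w2,0)]+([(w2,back)] if back else [])
    try:
        qa,P,B=run(q0,mv); q,P,B=run(qa,[((.54,-.187,.15),0),((.55,-.187,.025),0)])
    except Exception as e: return None
    e=np.linalg.norm(P-[.55,-.187,.025]); z=B[:,2]; return (e,z,B[:,1],w1,t,w2,qa,q)
with Pool() as po: R=[x for x in po.map(trial,range(240)) if x]
R=[x for x in R if x[0]<.01 and x[1][0]>.47 and abs(x[1][1])<.15 and abs(x[2][0])<.2]
print(len(R))
for e,z,y,w1,t,w2,qa,q in sorted(R,key=lambda x:-x[4])[:8]: print(w1,t,w2,'|',qa.round(2),q.round(2),round(e,4),z.round(2),y.round(2))
E
nproc; time timeout 570 python3 /tmp/b.py
```

```text
4
1
[ 0.57 -0.07  0.25] -60 [ 0.55 -0.05  0.34] | [ 0.65 -0.05 -0.78  2.4   1.83  0.19  2.76] [ 1.06  1.06 -0.87  2.37  2.67  0.83  2.74] 0.0 [ 0.63 -0.15 -0.77] [-0.1  -0.99  0.11]
real	2m52.051s
user	11m3.415s
sys	0m0.315s
```

```bash
python3 - <<'E'
t=open('/tmp/b.py').read()
t=t.replace("r.uniform(.42,.58),r.uniform(-.3,.0),r.uniform(.2,.6)","r.uniform(.48,.57),r.uniform(-.28,-.12),r.uniform(.15,.36)").replace("[-30,-60,-40,-50,-60]","[-60,-64,-70,-75]").replace("{-40:10,-50:20}","{-64:4,-70:10,-75:15}").replace("range(240)","range(1000,1230)")
open('/tmp/b.py','w').write(t)
E
time timeout 575 python3 /tmp/b.py
```

```text
9
[ 0.52 -0.2   0.2 ] -70 [ 0.49 -0.12  0.28] | [-0.98  0.16  1.26  2.4   4.45  0.19  0.41] [-0.53  1.19  1.02  2.37  3.8   1.1   0.63] 0.0 [ 0.62 -0.15 -0.77] [-0.05 -0.99  0.15]
[ 0.55 -0.22  0.29] -70 [ 0.53 -0.22  0.34] | [-0.35 -0.05  0.79  2.4   4.17  0.19  0.9 ] [-0.57  1.31  1.08  2.38  3.76  1.23  0.54] 0.0 [ 0.65 -0.14 -0.75] [-0.06 -0.99  0.14]
[ 0.49 -0.15  0.29] -75 [ 0.5  -0.19  0.34] | [-0.65 -0.09  1.09  2.4   4.45  0.19  0.44] [-0.48  1.27  1.03  2.37  3.79  1.29  0.43] 0.0 [ 0.67 -0.09 -0.74] [-0.18 -0.98 -0.04]
[ 0.56 -0.2   0.27] -75 [ 0.55 -0.17  0.34] | [-0.46 -0.05  0.8   2.4   4.13  0.19  0.87] [-0.45  1.26  1.02  2.37  3.78  1.31  0.66] 0.0 [ 0.68 -0.08 -0.73] [-0.01 -1.    0.09]
[ 0.52 -0.17  0.16] -75 [ 0.51 -0.15  0.3 ] | [-0.92  0.05  1.26  2.4   4.45  0.19  0.5 ] [-0.46  1.17  0.97  2.37  3.8   1.14  0.68] 0.0 [ 0.64 -0.12 -0.76] [-0.05 -0.99  0.11]
[ 0.49 -0.26  0.26] -75 [ 0.49 -0.15  0.34] | [-0.88 -0.11  1.26  2.4   4.45  0.19  0.61] [-0.36  1.19  0.95  2.36  3.82  1.3   0.75] 0.0 [ 0.69 -0.04 -0.72] [ 0.   -1.    0.05]
[ 0.54 -0.19  0.24] -75 [ 0.53 -0.14  0.3 ] | [-0.94  0.03  1.26  2.4   4.45  0.19  0.49] [-0.45  1.2   1.    2.36  3.82  1.22  0.67] 0.0 [ 0.65 -0.09 -0.75] [-0.03 -1.    0.09]
[ 0.55 -0.17  0.32] -75 [ 0.51 -0.2   0.34] | [-0.71 -0.11  1.16  2.4   4.45  0.19  0.62] [-0.45  1.25  1.01  2.37  3.79  1.29  0.61] 0.0 [ 0.67 -0.08 -0.74] [-0.06 -1.    0.05]
real	3m14.304s
user	12m10.185s
sys	0m0.327s
```

```bash
python3 - <<'E'
t=open('/tmp/b.py').read()
t=t.replace("r.uniform(.48,.57),r.uniform(-.28,-.12),r.uniform(.15,.36)","r.uniform(.5,.58),r.uniform(-.16,-.05),r.uniform(.18,.36)").replace("[-60,-64,-70,-75]","[-60,-60,-62,-65]").replace("{-64:4,-70:10,-75:15}","{-62:2,-65:5}").replace("range(1000,1230)","range(2000,2150)").replace("<.2]","<.25 and x[7][2]<.3]").replace("z[0]>.47","z[0]>.47")
open('/tmp/b.py','w').write(t)
E
time timeout 400 python3 /tmp/b.py
```

```text
17
[ 0.55 -0.09  0.18] -60 [ 0.54 -0.09  0.23] | [ 0.51  0.17 -0.52  2.4   1.97  0.19  2.76] [ 0.93  0.93 -0.73  2.36  2.69  0.71  2.59] 0.0 [ 0.6  -0.14 -0.79] [-0.09 -0.99  0.11]
[ 0.56 -0.06  0.29] -60 [ 0.53 -0.09  0.19] | [ 0.67  0.29 -0.73  2.4   2.    0.31  2.76] [ 0.94  0.93 -0.76  2.35  2.63  0.7   2.65] 0.0 [ 0.58 -0.15 -0.8 ] [-0.09 -0.99  0.12]
[ 0.55 -0.05  0.22] -60 [ 0.5  -0.06  0.27] | [ 0.56  0.11 -0.64  2.4   1.88  0.19  2.76] [ 1.08  1.04 -0.87  2.36  2.66  0.77  2.72] 0.0 [ 0.62 -0.12 -0.78] [-0.11 -0.99  0.07]
[ 0.55 -0.13  0.24] -60 [ 0.52 -0.05  0.27] | [ 0.23  0.08 -0.33  2.4   1.86  0.19  2.76] [ 1.04  1.02 -0.85  2.36  2.65  0.79  2.71] 0.0 [ 0.61 -0.14 -0.78] [-0.1  -0.99  0.1 ]
[ 0.56 -0.05  0.19] -60 [ 0.56 -0.08  0.24] | [ 0.61  0.18 -0.65  2.38  1.98  0.19  2.76] [ 1.06  1.02 -0.85  2.36  2.68  0.75  2.73] 0.0 [ 0.62 -0.12 -0.78] [-0.07 -0.99  0.1 ]
[ 0.58 -0.07  0.26] -60 [ 0.5  -0.14  0.2 ] | [ 1.01  0.32 -0.87  2.4   2.2   0.19  2.76] [ 1.03  0.96 -0.81  2.34  2.63  0.66  2.72] 0.0 [ 0.59 -0.1  -0.8 ] [-0.07 -0.99  0.08]
[ 0.56 -0.06  0.25] -60 [ 0.51 -0.06  0.27] | [ 0.68  0.1  -0.76  2.4   1.9   0.19  2.76] [ 1.08  1.04 -0.87  2.36  2.68  0.76  2.73] 0.0 [ 0.62 -0.12 -0.77] [-0.09 -0.99  0.08]
[ 0.57 -0.08  0.28] -60 [ 0.56 -0.07  0.28] | [ 0.92  0.08 -0.99  2.4   1.95  0.19  2.76] [ 1.08  1.05 -0.86  2.37  2.71  0.77  2.75] 0.0 [ 0.63 -0.12 -0.77] [-0.06 -0.99  0.1 ]
real	2m2.680s
user	7m16.653s
sys	0m0.350s
```

Emit:
{"method": "carry_out", "body": {
  "commands": [
    [[-0.35,0,0.7,0],[-0.35,0,0.7,0],[-0.35,0,0.7,0],[0,-0.3,0.4,0],[0.1,-0.3,0.1,0],[0,-0.3,0,0],[0,0,0,-1],[0,0,0,-1]]
  ]
}}

```text
time_s: 23.75
tool_pos: [0.5344, -0.1259, 0.315]
tcp_rot: [[0.803, 0.198, 0.562], [0.233, -0.973, 0.01], [0.548, 0.122, -0.827]]
ft_force: [0.7, 0.0, 0.3]
grip_width: 0.006
gripper_force: 0.0
```

```bash
python3 - <<'E'
from plan import *
st()
E
```

```text
t 23.75 p [ 0.5344 -0.1259  0.315 ] yawY -78.48 z [ 0.562  0.01  -0.827] F [0.7 0.  0.3] w 0.006 gf 0.0 q [-0.94 -0.05  1.18  2.23 -0.29  0.37 -0.84]
```

Emit:
{"method": "carry_out", "body": {
  "commands": [
    [[-0.1,0,0.2,-1],[-0.1,0,0.2,-1],[-0.1,0,0.2,-1],[0,0,0,-1],[0,0,0,-1],[0,0,0,-1],[0,0,0,-1],[0,0,0,-1]]
  ]
}}

```text
time_s: 24.75
tool_pos: [0.5382, -0.1292, 0.2813]
tcp_rot: [[0.43, 0.71, 0.557], [0.85, -0.526, 0.014], [0.303, 0.468, -0.83]]
ft_force: [-0.6, -0.4, 0.4]
grip_width: 0.007
gripper_force: 0.0
```

Emit:
{"method": "carry_out", "body": {
  "commands": [
    [[0,0,0,-1],[0,0,0,-1],[0,0,0,-1],[0,0,0,-1],[0,0,0,-1],[0,0,0,-1],[0,0,0,-1],[0,0,0,-1]]
  ]
}}

```text
time_s: 25.75
tool_pos: [0.5382, -0.1292, 0.2812]
tcp_rot: [[-0.24, 0.795, 0.557], [0.96, 0.28, 0.014], [-0.145, 0.538, -0.83]]
ft_force: [0.1, -0.6, 0.2]
grip_width: 0.007
gripper_force: 0.0
```

Emit:
{"method": "carry_out", "body": {
  "commands": [
    [[0,0,0,-1],[0,0,0,-1],[0,0,0,-1],[0,0,0,-1],[0,0,0,-1],[0,0,0,-1],[0,0,0,-1],[0,0,0,-1]]
  ]
}}

```text
time_s: 26.75
tool_pos: [0.5382, -0.1291, 0.2811]
tcp_rot: [[-0.751, 0.354, 0.557], [0.434, 0.901, 0.014], [-0.497, 0.252, -0.83]]
ft_force: [-0.9, 0.7, -0.2]
grip_width: 0.004
gripper_force: 0.0
```

```bash
python3 - <<'E'
from plan import *
st()
E
```

```text
t 26.75 p [ 0.5382 -0.1291  0.2811] yawY 68.55 z [ 0.557  0.014 -0.83 ] F [-0.9  0.7 -0.2] w 0.004 gf 0.0 q [-0.42  0.08  0.71  2.24 -0.71  0.34  2.01]
```

Emit:
{"method": "carry_out", "body": {
  "commands": [
    [[0,0,0,-1],[0,0,0,-1],[0,0,0,-1],[0,0,0,-1],[0,0,0,-1],[0,0,0,-1],[0,0,0,-1],[0,0,0,-1]]
  ]
}}

```text
time_s: 27.75
tool_pos: [0.5385, -0.1279, 0.2809]
tcp_rot: [[-0.765, -0.323, 0.557], [-0.379, 0.925, 0.015], [-0.52, -0.2, -0.831]]
ft_force: [1.2, 0.1, -0.8]
grip_width: 0.004
gripper_force: 0.0
```

Emit:
{"method": "carry_out", "body": {
  "commands": [
    [[0,0,0,-1],[0,0,0,-1],[0,0,0,-1],[0,0,0,-1],[0,0,0,-1],[0,0,0,-1],[0,0,0,-1],[0,0,0,-1]]
  ]
}}

```text
time_s: 28.75
tool_pos: [0.5372, -0.1302, 0.279]
tcp_rot: [[-0.371, -0.746, 0.553], [-0.892, 0.453, 0.014], [-0.261, -0.488, -0.833]]
ft_force: [-0.7, -0.2, -0.7]
grip_width: 0.006
gripper_force: 0.0
```

```bash
python3 - <<'E'
from plan import *
st()
E
```

```text
t 28.75 p [ 0.5372 -0.1302  0.279 ] yawY 148.75 z [ 0.553  0.014 -0.833] F [-0.7 -0.2 -0.7] w 0.006 gf 0.0 q [ 1.21  0.22 -1.05  2.17  0.18  0.29  2.75]
```

Emit:
{"method": "carry_out", "body": {
  "commands": [
    [[0,0,0,-1],[0,0,0,-1],[0,0,0,-1],[0,0,0,-1],[0,0,0,-1],[0,0,0,-1],[0,0,0,-1],[0,0,0,-1]]
  ]
}}

```text
time_s: 29.75
tool_pos: [0.5517, -0.1205, 0.253]
tcp_rot: [[0.285, -0.775, 0.564], [-0.936, -0.353, -0.012], [0.208, -0.524, -0.826]]
ft_force: [-0.2, 0.2, -0.7]
grip_width: 0.002
gripper_force: 0.0
```

```bash
python3 - <<'E'
from plan import *
st()
E
```

```text
t 29.75 p [ 0.5517 -0.1205  0.253 ] yawY -155.54 z [ 0.564 -0.012 -0.826] F [-0.2  0.2 -0.7] w 0.002 gf 0.0 q [ 1.28  0.41 -1.27  2.18  1.04  0.37  2.76]
```

Emit:
{"method": "carry_out", "body": {
  "commands": [
    [[0,0,0,-1],[0,0,0,-1],[0,0,0,-1],[0,0,0,-1],[0,0,0,-1],[0,0,0,-1],[0,0,0,-1],[0,0,0,-1]]
  ]
}}

```text
time_s: 30.75
tool_pos: [0.551, -0.1012, 0.2069]
tcp_rot: [[0.724, -0.349, 0.594], [-0.401, -0.915, -0.048], [0.561, -0.204, -0.803]]
ft_force: [0.2, 0.7, 0.1]
grip_width: 0.007
gripper_force: 0.0
```

```bash
python3 - <<'E'
from plan import *
st()
plan([(.50,-.187,.20,-89,.04),(.53,-.187,.025,-89,.04)])
E
```

```text
t 30.75 p [ 0.551  -0.1012  0.2069] yawY -110.9 z [ 0.594 -0.048 -0.803] F [0.2 0.7 0.1] w 0.007 gf 0.0 q [ 0.8   0.32 -0.77  2.29  1.72  0.19  2.76]
[[-0.03,0.41,-0.09,-0.91],[-0.06,0.4,-0.08,-0.91],[-0.1,0.39,-0.09,-0.92],[-0.15,0.39,-0.08,-0.91],[-0.27,-0.02,0.53,-0.14],[-0.27,-0.02,0.53,-0.14],[-0.26,-0.03,0.53,-0.13],[-0.26,-0.03,0.52,-0.14]]
[[-0.27,-0.03,0.53,-0.13],[0,0,0,0],[0,0,0,0],[0,0,0,0],[0,0,0,0],[0,0,0,0],[0,0,0,0],[0,0,0,0]]
end [ 0.5301 -0.1869  0.0248]
```

Emit:
{"method": "carry_out", "body": {
  "commands": [
    [[-0.03,0.41,-0.09,-0.91],[-0.06,0.4,-0.08,-0.91],[-0.1,0.39,-0.09,-0.92],[-0.15,0.39,-0.08,-0.91],[-0.27,-0.02,0.53,-0.14],[-0.27,-0.02,0.53,-0.14],[-0.26,-0.03,0.53,-0.13],[0,0,0,0]]
  ]
}}

```text
time_s: 31.75
tool_pos: [0.518, -0.1782, 0.0743]
tcp_rot: [[0.79, -0.032, 0.613], [0.002, -0.998, -0.056], [0.613, 0.045, -0.788]]
ft_force: [-0.7, -0.1, 0.1]
grip_width: 0.009
gripper_force: 0.0
```

```bash
python3 - <<'E'
from plan import *
st()
plan([(.525,-.187,.022,-89,.025)])
s=snapshot('scene'); cv2.imwrite('pics/lean.png',cv2.resize(s['img'][60:290,185:405,::-1],None,fx=2.5,fy=2.5,interpolation=cv2.INTER_CUBIC))
E
```

```text
t 31.75 p [ 0.518  -0.1782  0.0743] yawY -91.86 z [ 0.613 -0.056 -0.788] F [-0.7 -0.1  0.1] w 0.009 gf 0.0 q [ 1.09  0.77 -0.88  2.35  2.54  0.51  2.76]
[[-0.15,0.03,0.26,-0.16],[-0.15,0.03,0.25,-0.16],[-0.15,0.04,0.26,-0.16],[0,0,0,0],[0,0,0,0],[0,0,0,0],[0,0,0,0],[0,0,0,0]]
end [ 0.5249 -0.1873  0.0217]
```

View pics/lean.png

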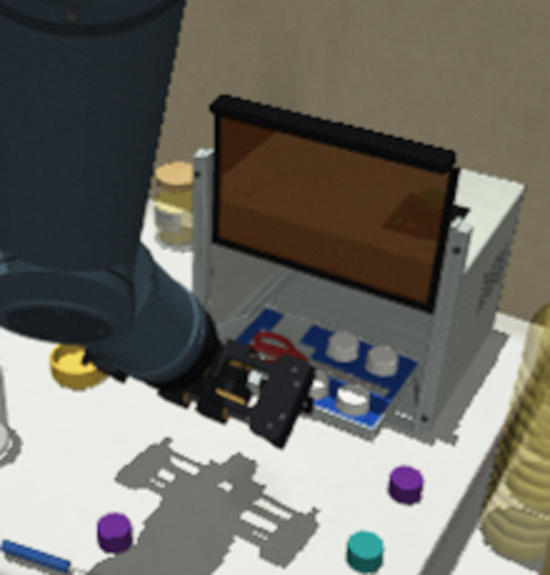

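The hand is leaned ~38° just in front of the lug, and scissors and caps are in place. Lowering, then pushing.

Emit:
{"method": "carry_out", "body": {
  "commands": [
    [[-0.15,0.03,0.26,-0.16],[-0.15,0.03,0.25,-0.16],[-0.15,0.04,0.26,-0.16],[0,0,0,0],[0.16,0,0.12,0],[0.16,0,0.12,0],[0.16,0,0.12,0],[0,0,0,0]]
  ]
}}

```text
time_s: 32.8
tool_pos: [0.5641, -0.1887, 0.0261]
tcp_rot: [[0.787, 0.008, 0.617], [0.058, -0.996, -0.061], [0.614, 0.084, -0.785]]
ft_force: [-0.3, -0.1, -0.1]
grip_width: 0.005
gripper_force: 0.0
```

```bash
python3 - <<'E'
from plan import *
st()
plan([(.63,-.186,.021,-89,.011)])
E
```

```text
t 32.8 p [ 0.5641 -0.1887  0.0261] yawY -89.53 z [ 0.617 -0.061 -0.785] F [-0.3 -0.1 -0.1] w 0.005 gf 0.0 q [ 0.97  0.89 -0.76  2.24  2.63  0.54  2.76]
[[0.14,-0.01,0.12,-0.01],[0.13,-0.01,0.12,-0.02],[0.14,-0.01,0.13,-0.01],[0.13,-0.0,0.12,-0.02],[0.14,-0.01,0.13,-0.01],[0.13,-0.0,0.12,-0.02],[0,0,0,0],[0,0,0,0]]
end [ 0.6297 -0.186   0.0209]
```

Emit:
{"method": "carry_out", "body": {
  "commands": [
    [[0.14,-0.01,0.13,0],[0.14,-0.01,0.12,0],[0.14,-0.01,0.13,0],[0.13,0,0.12,0],[0.14,-0.01,0.13,0],[0.13,0,0.12,0],[0,0,0,0],[0,0,0,0]]
  ]
}}

```text
time_s: 33.8
tool_pos: [0.6293, -0.1867, 0.02]
tcp_rot: [[0.788, 0.007, 0.616], [0.057, -0.997, -0.061], [0.613, 0.083, -0.785]]
ft_force: [-0.3, 0.2, 0.1]
grip_width: 0.004
gripper_force: 0.0
```

```bash
python3 - <<'E'
from plan import *
st()
plan([(.66,-.1855,.02,-89,.006)])
E
```

```text
t 33.8 p [ 0.6293 -0.1867  0.02  ] yawY -89.59 z [ 0.616 -0.061 -0.785] F [-0.3  0.2  0.1] w 0.004 gf 0.0 q [ 0.83  0.9  -0.68  2.1   2.56  0.47  2.76]
[[0.07,-0.0,0.05,-0.02],[0.07,-0.0,0.05,-0.02],[0.07,-0.0,0.05,-0.01],[0.06,-0.0,0.05,-0.02],[0.07,-0.01,0.06,-0.01],[0.06,-0.0,0.05,-0.02],[0,0,0,0],[0,0,0,0]]
end [ 0.6596 -0.1858  0.02  ]
```

Emit:
{"method": "carry_out", "body": {
  "commands": [
    [[0.07,0,0.05,0],[0.07,0,0.05,0],[0.07,0,0.05,0],[0.06,0,0.05,0],[0.06,0,0.05,0],[0,0,0,0],[0,0,0,0],[0,0,0,0]]
  ]
}}

```text
time_s: 34.8
tool_pos: [0.6543, -0.1865, 0.0208]
tcp_rot: [[0.787, 0.007, 0.617], [0.057, -0.997, -0.061], [0.614, 0.083, -0.785]]
ft_force: [-0.5, -0.3, 0.1]
grip_width: 0.005
gripper_force: 0.1
```

```bash
python3 - <<'E'
from plan import *
st()
s=snapshot('scene'); cv2.imwrite('pics/push.png',cv2.resize(s['img'][60:290,205:405,::-1],None,fx=2.5,fy=2.5,interpolation=cv2.INTER_CUBIC))
E
```

```text
t 34.8 p [ 0.6543 -0.1865  0.0208] yawY -89.59 z [ 0.617 -0.061 -0.785] F [-0.5 -0.3  0.1] w 0.005 gf 0.1 q [ 0.78  0.9  -0.64  2.05  2.53  0.43  2.76]
```

View pics/push.png

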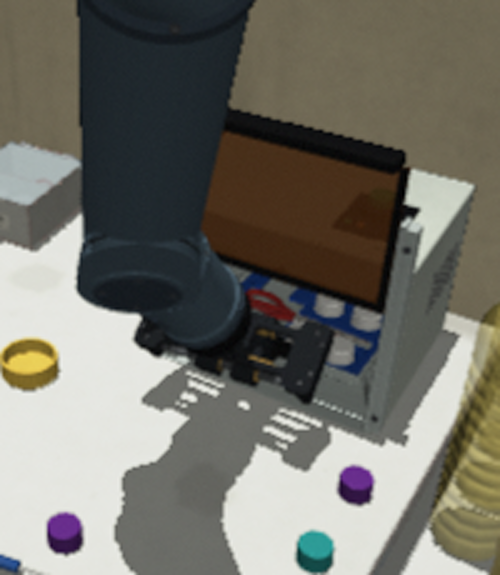

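I have now viewed 11 pictures, one over the limit of 10; I'll work from numbers only from here. The tray is nearly in, so I push in small steps until the buffers answer.

Emit:
{"method": "carry_out", "body": {
  "commands": [
    [[0.03,0,0.02,0],[0.03,0,0.02,0],[0.03,0,0.03,0],[0,0,0,0],[0,0,0,0],[0,0,0,0],[0,0,0,0],[0,0,0,0]]
  ]
}}

```text
time_s: 35.85
tool_pos: [0.6594, -0.1865, 0.02]
tcp_rot: [[0.789, 0.007, 0.614], [0.057, -0.997, -0.061], [0.612, 0.083, -0.787]]
ft_force: [-11.8, 0.1, 7.7]
grip_width: 0.009
gripper_force: 5.6
```

Emit:
{"method": "carry_out", "body": {
  "commands": [
    [[0.02,0,0.02,0],[0.02,0,0.02,0],[0,0,0,0],[0,0,0,0],[0,0,0,0],[0,0,0,0],[0,0,0,0],[0,0,0,0]]
  ]
}}

```text
time_s: 36.85
tool_pos: [0.6602, -0.1868, 0.0191]
tcp_rot: [[0.791, 0.007, 0.612], [0.056, -0.997, -0.062], [0.609, 0.083, -0.788]]
ft_force: [-28.5, -2.0, 23.4]
grip_width: 0.002
gripper_force: 14.2
```

```bash
python3 - <<'E'
from plan import *; from m import *
st()
s=snapshot('scene'); H=hsv(s)
cap=(H[...,1]<40)&(H[...,2]>165); 
n,l,stt,c=cv2.connectedComponentsWithStats(blob(s,cap.astype(np.uint8),(300,170,375,225)))
for i in range(1,n):
    if stt[i,4]>15: print(stt[i],c[i].round(1),cast(s,[c[i]],.031).round(3))
E
```

```text
t 36.85 p [ 0.6602 -0.1868  0.0191] yawY -89.62 z [ 0.612 -0.062 -0.788] F [-28.5  -2.   23.4] w 0.002 gf 14.2 q [ 0.75  0.9  -0.63  2.03  2.52  0.42  2.76]
```

The buffers answer (−28 N at x=0.660, just where home was predicted). Backing off and rising to the door handle.

Emit:
{"method": "carry_out", "body": {
  "commands": [
    [[-0.1,0,-0.08,0],[-0.3,0,-0.25,0],[-0.6,0,-0.5,0],[-0.6,0,-0.5,0],[-0.3,0,-0.2,0],[0.3,0,-0.4,0],[0.4,0,-0.5,0],[0.4,0,-0.5,0]]
  ]
}}

```text
time_s: 37.9
tool_pos: [0.5188, -0.1782, 0.13]
tcp_rot: [[0.787, 0.007, 0.617], [0.057, -0.997, -0.061], [0.614, 0.083, -0.785]]
ft_force: [-0.4, -0.2, -0.2]
grip_width: 0.01
gripper_force: 0.0
```

```bash
python3 - <<'E'
from plan import *; from m import *
st()
plan([(.53,-.184,.36,None,.045),(.637,-.184,.36,None,.04)])
for n,bx in (('scene',(255,170,375,240)),):
    s=snapshot(n); H=hsv(s)
    cap=((H[...,1]<45)&(H[...,2]>150)).astype(np.uint8)
    k,l,stt,c=cv2.connectedComponentsWithStats(blob(s,cap,bx))
    for i in range(1,k):
        if stt[i,4]>12: print(stt[i],cast(s,[c[i]],.028)[0].round(3))
    red=blob(s,(((H[...,0]<8)|(H[...,0]>172))&(H[...,1]>110)).astype(np.uint8),bx); c,m=cen(red); print('red',c,m,cast(s,[c],.011))
    blk=blob(s,(H[...,2]<45).astype(np.uint8),(270,200,345,240))
    k,l,stt,c=cv2.connectedComponentsWithStats(blk)
    for i in range(1,k):
        if stt[i,4]>20: print('blk',stt[i],c[i].round(1),cast(s,[c[i]],.03)[0].round(3))
E
```

```text
t 37.9 p [ 0.5188 -0.1782  0.13  ] yawY -89.59 z [ 0.617 -0.061 -0.785] F [-0.4 -0.2 -0.2] w 0.01 gf 0.0 q [ 1.03  0.55 -0.8   2.35  2.57  0.33  2.65]
[[0.42,0.07,-0.48,0.0],[0.42,0.07,-0.48,0.0],[0.41,0.07,-0.48,0.0],[0.42,0.07,-0.48,0.0],[0.41,0.07,-0.48,0.0],[0.42,0.06,-0.49,0.0],[0.47,0.01,0.37,0.0],[0.46,0.0,0.37,0.0]]
[[0.47,0.01,0.36,0.0],[0,0,0,0],[0,0,0,0],[0,0,0,0],[0,0,0,0],[0,0,0,0],[0,0,0,0],[0,0,0,0]]
end [ 0.6369 -0.1842  0.3602]
[ 255  201  120   39 2284] [ 0.562 -0.2    0.028]
red [314.2  181.19] 100 [[ 0.77907881 -0.14374265  0.011     ]]
blk [270 200  56  17 396] [295.5 204.6] [ 0.635 -0.159  0.03 ]
```

Emit:
{"method": "carry_out", "body": {
  "commands": [
    [[0.42,0.07,-0.48,0],[0.42,0.07,-0.48,0],[0.41,0.07,-0.48,0],[0.42,0.07,-0.48,0],[0.41,0.07,-0.48,0],[0.42,0.06,-0.49,0],[0,0,0,0],[0,0,0,0]]
  ]
}}

```text
time_s: 38.95
tool_pos: [0.5177, -0.1513, 0.2704]
tcp_rot: [[0.706, -0.048, 0.707], [0.058, -0.991, -0.125], [0.706, 0.129, -0.697]]
ft_force: [0.2, 0.7, 0.1]
grip_width: 0.012
gripper_force: 0.0
```

```bash
python3 - <<'E'
from plan import *; from m import *
st()
plan([(.637,-.184,.35,None,.04),(.637,-.184,.29,None,.015)])
s=snapshot('scene'); H=hsv(s)
red=blob(s,(((H[...,0]<8)|(H[...,0]>172))&(H[...,1]>110)).astype(np.uint8),(285,165,345,215))
k,l,stt,c=cv2.connectedComponentsWithStats(red)
for i in range(1,k):
    if stt[i,4]>10: print('red',stt[i],cast(s,[c[i]],.011)[0].round(3))
print('expect bow centre px',proj(s,[[.771,-.133,.011]]),'lug px',proj(s,[[.682,-.185,.041],[.667,-.185,.027]]),'caps',proj(s,[[.772+.022+x,-.19+y,.027] for x in(0,) for y in(0,)]))
g=s['img'][195:222,290:335].mean(2).astype(int)
for r in g[::2]: print(' '.join('%3d'%v for v in r[::2]))
E
```

```text
t 38.95 p [ 0.5177 -0.1513  0.2704] yawY -92.75 z [ 0.707 -0.125 -0.697] F [0.2 0.7 0.1] w 0.012 gf 0.0 q [ 1.37  0.22 -1.21  2.38  2.27  0.19  2.76]
[[0.58,0.15,0.14,0.0],[0.58,0.16,0.14,0.0],[0.57,0.15,0.13,0.0],[0.58,0.16,0.14,0.0],[-0.18,-0.03,0.17,0.0],[-0.18,-0.03,0.18,0.0],[-0.17,-0.04,0.17,0.0],[-0.18,-0.03,0.18,0.0]]
end [ 0.6371 -0.1842  0.2897]
red [300 175  24  13 161] [ 0.772 -0.137  0.011]
expect bow centre px [[309.56651326 181.39372855]] lug px [[312.93826641 195.05206028]
 [309.93833966 202.24660507]] caps [[331.83414027 179.14972621]]
 83  83  82  82  77  82  89  93  29  43   6   6   6   8   5  69 100 111 123 122 113  43  38
 84  84  82  83  83  83  83  82  45   9   5   8   7   7   7  10  15  47 111 121  97  40  37
 85  86  84  83  85  82  83  83  67   7   7   8   6   7   5   9  25  14  53  76  58  39  48
 82  83  85  87  86  84  85  83  62   7   5  10   6  17  20   8  41  29  45  65  39  38  62
 84  83  83  83  83  86  86  85  65   7   8   7  17  71  85  62  41  11  69  90  99  70  51
127 108  83  84  83  83  83  84  84  48  25  14  66  83  85  85  85  78  82  90  95  93  93
 82  86  86 135 132  85  85  84  83  83  83  85  85  85  83  84  85  86  86  86  85  85  92
 87  85  85  85  86 128 108 114  84  83  83  83  84  85  85  84  86  85  85  85  86  88  86
100  95  91  87  86  84  85  85 137 106  82  84  84  84  84  85  84  86  85  85  86  86  86
219 155 135 100  93  89  86  84  83  84 127 134  83  84  84  84  84  85  84  86  86  87  86
220 220 219 195 155 100  97  91  87  86  85  84  82  84 134 132  85  84  85  84  85  86  87
220 219 220 219 218 219 195 134  98  94  89  83  85  84  83  85 127 109 113  85  85  85  84
219 220 220 218 219 220 220 219 219 156 100  98  91  87  85  84  84  84  84 136 109  84  86
221 220 220 220 218 218 220 220 220 220 220 196 135  99  96  89  84  84  83  84  84 130 134
```

Tray home confirmed (bows at (0.772,−0.137), lug where expected). The wrist is at its limit on the way up, so I'll simulate a way to the handle.

```bash
cat > /tmp/c.py <<'E'
from sim import *
q0=np.array([1.37,.22,-1.21,2.38,2.27,.19,2.76])
T=(.637,-.184,.335)
for name,mv in {
 'direct':[((.56,-.184,.335),0),(T,0)],
 'back':[((.53,-.184,.2),0),((.58,-.184,.335),0),(T,0)],
 'near':[((.45,-.184,.3),0),((.5,-.184,.4),0),(T,0)],
 'turn15':[((.52,-.16,.27),15),((.56,-.184,.4),0),(T,0)],
 'turn30':[((.52,-.16,.27),30),((.56,-.184,.4),0),(T,0)],
 'turn-15':[((.52,-.16,.27),-15),((.56,-.184,.4),0),(T,0)],
 'turn30r':[((.52,-.3,.27),30),((.56,-.25,.4),0),(T,0)],
 'turn60':[((.52,-.16,.27),60),((.56,-.184,.4),0),(T,0)],
 'up_up':[((.56,-.184,.5),0),((.56,-.184,.6),0),((.6,-.184,.45),0),(T,0)],
}.items():
    q=q0;o=[]
    for m in mv:
        q,P,B=run(q,[m]); o.append((P.round(3).tolist(),B[:,2].round(2).tolist()))
    print(name,q.round(2),'y',B[:,1].round(2)); [print('    ',*x) for x in o]
E
python3 /tmp/c.py
```

```text
direct [ 0.91  0.17 -0.81  2.24  2.18  0.21  2.76] y [-0.11 -0.97  0.23]
     [0.57, -0.183, 0.321] [0.72, -0.25, -0.65]
     [0.636, -0.185, 0.334] [0.74, -0.23, -0.63]
back [ 0.95  0.18 -0.84  2.24  2.19  0.19  2.76] y [-0.11 -0.97  0.21]
     [0.541, -0.189, 0.203] [0.64, -0.14, -0.75]
     [0.584, -0.182, 0.323] [0.73, -0.21, -0.65]
     [0.637, -0.184, 0.334] [0.74, -0.22, -0.63]
near [ 0.75  0.25 -0.85  2.27  1.99  0.61  2.76] y [-0.31 -0.91  0.28]
     [0.534, -0.208, 0.287] [0.67, -0.25, -0.7]
     [0.542, -0.194, 0.386] [0.72, -0.42, -0.56]
     [0.637, -0.184, 0.335] [0.72, -0.42, -0.56]
turn15 [ 0.64  0.17 -0.64  2.16  1.46  0.36  1.83] y [-0.74 -0.08 -0.67]
     [0.526, -0.16, 0.267] [0.63, -0.21, -0.75]
     [0.572, -0.183, 0.383] [0.67, -0.36, -0.64]
     [0.637, -0.184, 0.336] [0.65, -0.34, -0.68]
turn30 [ 0.38  0.14 -0.35  2.16  1.42  0.32  0.28] y [ 0.17  0.94 -0.31]
     [0.525, -0.16, 0.268] [0.62, -0.21, -0.75]
     [0.567, -0.182, 0.389] [0.67, -0.36, -0.65]
     [0.637, -0.184, 0.336] [0.65, -0.34, -0.68]
turn-15 [-0.48  0.21  0.88  2.28  4.1   0.42  2.38] y [0.
[... 163 characters left out ...]
rn30r [ 0.82  0.23 -0.84  2.31  2.26  0.53 -0.5 ] y [ 0.2   0.93 -0.32]
     [0.521, -0.3, 0.269] [0.7, -0.21, -0.68]
     [0.571, -0.249, 0.382] [0.75, -0.37, -0.54]
     [0.637, -0.184, 0.335] [0.77, -0.35, -0.53]
turn60 [ 0.38  0.14 -0.34  2.12  1.14  0.31 -2.56] y [-0.15 -0.94  0.3 ]
     [0.522, -0.16, 0.269] [0.6, -0.22, -0.77]
     [0.567, -0.181, 0.392] [0.63, -0.35, -0.69]
     [0.637, -0.184, 0.336] [0.62, -0.32, -0.71]
up_up [ 0.94  0.63 -1.18  2.4   2.42  1.2   2.64] y [-0.33 -0.88  0.34]
     [0.565, -0.184, 0.486] [0.81, -0.42, -0.41]
     [0.566, -0.187, 0.592] [0.87, -0.42, -0.26]
     [0.608, -0.185, 0.455] [0.85, -0.43, -0.31]
     [0.64, -0.184, 0.336] [0.83, -0.44, -0.34]
```

Emit:
{"method": "carry_out", "body": {
  "commands": [
    [[0.5,0.1,-0.5,0],[0.5,0.1,-0.4,0],[0.5,0.1,-0.3,0],[0.4,0,0,0],[0,0,0,0],[0,0,0,0],[0,0,0,0],[0,0,0,0]]
  ]
}}

```text
time_s: 40.0
tool_pos: [0.5625, -0.1382, 0.3287]
tcp_rot: [[0.646, -0.09, 0.758], [0.064, -0.983, -0.17], [0.761, 0.158, -0.629]]
ft_force: [0.1, -0.1, -0.3]
grip_width: 0.005
gripper_force: 0.0
```

```bash
python3 - <<'E'
from plan import *
st()
plan([(.59,-.184,.34,None,.03),(.643,-.184,.34,None,.03)])
E
```

```text
t 40.0 p [ 0.5625 -0.1382  0.3287] yawY -95.2 z [ 0.758 -0.17  -0.629] F [ 0.1 -0.1 -0.3] w 0.005 gf 0.0 q [ 1.22  0.12 -1.12  2.3   2.16  0.19  2.76]
[[0.2,0.37,0.18,0.0],[0.19,0.37,0.18,0.0],[0.29,-0.04,0.33,0.0],[0.28,-0.04,0.34,0.0],[0,0,0,0],[0,0,0,0],[0,0,0,0],[0,0,0,0]]
end [ 0.643  -0.184   0.3399]
```

Emit:
{"method": "carry_out", "body": {
  "commands": [
    [[0.25,0.37,0.15,0],[0.25,0.37,0.15,0],[0.29,0,0.33,0],[0.28,0,0.34,0],[0,0,0,0],[0,0,0,0],[0,0,0,0],[0,0,0,0]]
  ]
}}

```text
time_s: 41.0
tool_pos: [0.6435, -0.1843, 0.3334]
tcp_rot: [[0.625, -0.1, 0.774], [0.066, -0.981, -0.18], [0.778, 0.164, -0.607]]
ft_force: [0.1, -0.1, 0.1]
grip_width: 0.007
gripper_force: 0.0
```

```bash
python3 - <<'E'
from plan import *
st()
plan([(.643,-.184,.33,None,.03),(.643,-.184,.19,None,.02)])
E
```

```text
t 41.0 p [ 0.6435 -0.1843  0.3334] yawY -95.82 z [ 0.774 -0.18  -0.607] F [ 0.1 -0.1  0.1] w 0.007 gf 0.0 q [ 0.8   0.24 -0.66  2.14  2.22  0.19  2.76]
[[-0.05,-0.01,0.03,0.0],[-0.26,-0.06,0.2,0.0],[-0.26,-0.05,0.2,0.0],[-0.26,-0.06,0.2,0.0],[-0.26,-0.05,0.2,0.0],[-0.26,-0.06,0.2,0.0],[-0.26,-0.05,0.21,0.0],[-0.25,-0.06,0.2,0.0]]
end [ 0.643  -0.1837  0.1902]
```

Pushing the door down.

Emit:
{"method": "carry_out", "body": {
  "commands": [
    [[-0.05,-0.01,0.04,0],[-0.26,-0.06,0.2,0],[-0.26,-0.05,0.2,0],[-0.26,-0.06,0.2,0],[-0.26,-0.05,0.2,0],[-0.26,-0.06,0.2,0],[-0.26,-0.05,0.2,0],[-0.25,-0.06,0.2,0]]
  ]
}}

```text
time_s: 42.0
tool_pos: [0.6447, -0.1835, 0.1907]
tcp_rot: [[0.623, -0.1, 0.776], [0.067, -0.981, -0.18], [0.78, 0.164, -0.604]]
ft_force: [-0.9, -0.8, 2.7]
grip_width: 0.006
gripper_force: 1.5
```

```bash
python3 - <<'E'
from plan import *; from m import *
st()
plan([(.643,-.184,.174,None,.004)])
t=snapshot('top'); H=hsv(t); b=blob(t,(H[...,2]<40).astype(np.uint8),(240,100,370,165))
k,l,s_,c=cv2.connectedComponentsWithStats(b)
for i in range(1,k):
    if s_[i,4]>40: print(s_[i],c[i].round(1))
E
```

```text
t 42.0 p [ 0.6447 -0.1835  0.1907] yawY -95.82 z [ 0.776 -0.18  -0.604] F [-0.9 -0.8  2.7] w 0.006 gf 1.5 q [ 0.87  0.62 -0.81  2.22  2.58  0.6   2.58]
[[-0.05,-0.01,0.03,0.0],[-0.05,-0.01,0.03,0.0],[-0.05,-0.0,0.03,0.0],[-0.04,-0.01,0.03,0.0],[-0.05,-0.0,0.03,0.0],[0,0,0,0],[0,0,0,0],[0,0,0,0]]
end [ 0.6428 -0.1843  0.1738]
[319 100  24  14 268] [331.8 106.2]
[251 130  97  17 679] [305.8 135.5]
[258 139  34  10  91] [273.7 141.4]
[252 149  14  16 146] [258.6 158.2]
[321 157  15   8  75] [328.  160.6]
[294 158  21   7  72] [303.9 161.1]
```

Emit:
{"method": "carry_out", "body": {
  "commands": [
    [[-0.05,-0.01,0.03,0],[-0.05,-0.01,0.03,0],[-0.05,0,0.03,0],[-0.05,-0.01,0.04,0],[0,0,0,0],[0,0,0,0],[0,0,0,0],[0,0,0,0]]
  ]
}}

```text
time_s: 43.05
tool_pos: [0.6435, -0.1832, 0.1774]
tcp_rot: [[0.623, -0.099, 0.776], [0.069, -0.981, -0.18], [0.78, 0.165, -0.604]]
ft_force: [-1.7, 0.2, 9.3]
grip_width: 0.008
gripper_force: 4.1
```

```bash
python3 - <<'E'
from plan import *
st()
E
```

```text
t 43.05 p [ 0.6435 -0.1832  0.1774] yawY -95.74 z [ 0.776 -0.18  -0.604] F [-1.7  0.2  9.3] w 0.008 gf 4.1 q [ 0.87  0.65 -0.81  2.23  2.61  0.63  2.57]
```

Emit:
{"method": "carry_out", "body": {
  "commands": [
    [[-0.03,0,0.02,0],[0,0,0,0],[0,0,0,0],[0,0,0,0],[0,0,0,0],[0,0,0,0],[0,0,0,0],[0,0,0,0]]
  ]
}}

```text
time_s: 44.05
tool_pos: [0.6438, -0.1833, 0.1767]
tcp_rot: [[0.621, -0.098, 0.778], [0.07, -0.981, -0.18], [0.781, 0.167, -0.602]]
ft_force: [-10.4, 2.0, 18.9]
grip_width: 0.007
gripper_force: 9.6
```

```bash
python3 - <<'E'
from plan import *; from m import *
st()
# button fix: two views
t=snapshot('top');s=snapshot('scene')
for n,c in(('top',t),('scene',s)):
    H=hsv(c); g=((H[...,0]>45)&(H[...,0]<85)&(H[...,1]>110)&(H[...,2]>50)).astype(np.uint8)
    k,l,q,ce=cv2.connectedComponentsWithStats(g)
    for i in range(1,k):
        if q[i,4]>15: print(n,q[i],ce[i].round(1),[cast(c,[ce[i]],z)[0].round(3).tolist() for z in(.19,.2,.21)])
E
```

```text
t 44.05 p [ 0.6438 -0.1833  0.1767] yawY -95.73 z [ 0.778 -0.18  -0.602] F [-10.4   2.   18.9] w 0.007 gf 9.6 q [ 0.87  0.66 -0.81  2.23  2.61  0.64  2.57]
top [326  88  12  12 113] [331.5  93.4] [[0.744, -0.261, 0.19], [0.741, -0.259, 0.2], [0.738, -0.257, 0.21]]
scene [353 136  10   8  69] [357.4 139.3] [[0.763, -0.253, 0.19], [0.746, -0.258, 0.2], [0.728, -0.263, 0.21]]
```

Door is down on its stop (19 N, handle height 0.169). Rising, turning slightly so the hand body clears the upright, then on to the button (≈0.740, −0.258, 0.203).

Emit:
{"method": "carry_out", "body": {
  "commands": [
    [[0.1,0.02,-0.08,0],[0.3,0.06,-0.24,0],[0.4,0.08,-0.3,0],[0.4,0.08,-0.3,0],[0,0,0,-0.85],[0,0,0,-0.85],[0,0,0,-0.85],[0,0,0,-0.85]]
  ]
}}

```text
time_s: 45.15
tool_pos: [0.6423, -0.183, 0.2648]
tcp_rot: [[0.621, 0.128, 0.773], [0.407, -0.896, -0.179], [0.67, 0.426, -0.608]]
ft_force: [1.3, -0.1, 0.6]
grip_width: 0.003
gripper_force: 0.0
```

```bash
python3 - <<'E'
from plan import *
st(); o=monitor.observe(); M=np.array(o['tcp_rot']).reshape(3,3)
off=-.009*M[:,0]-.0175*M[:,1]; print('low corner',off.round(4), M[:,1].round(2))
b=np.array([.741,-.256,.203]); t=b-off
plan([(t[0],t[1],max(t[2]+.03,.25),None,.03),(t[0],t[1],t[2]+.006,None,.02)])
E
```

```text
t 45.15 p [ 0.6423 -0.183   0.2648] yawY -81.89 z [ 0.773 -0.179 -0.608] F [ 1.3 -0.1  0.6] w 0.003 gf 0.0 q [ 0.68  0.35 -0.55  2.2   2.62  0.34  2.74]
low corner [-0.0078  0.012  -0.0135] [ 0.13 -0.9   0.43]
[[0.07,0.28,0.36,0.0],[0.07,0.28,0.35,0.0],[0.07,0.28,0.36,0.0],[0.08,0.28,0.35,0.0],[0.07,0.27,0.36,0.0],[-0.15,-0.1,0.14,0.0],[-0.16,-0.09,0.14,0.0],[0,0,0,0]]
end [ 0.749  -0.2684  0.2223]
```

Emit:
{"method": "carry_out", "body": {
  "commands": [
    [[0.08,0.28,0.35,0],[0.08,0.28,0.35,0],[0.08,0.28,0.35,0],[0.08,0.28,0.35,0],[0.07,0.27,0.35,0],[-0.13,-0.09,0.12,0],[0,0,0,0],[0,0,0,0]]
  ]
}}

```text
time_s: 46.15
tool_pos: [0.7487, -0.2658, 0.2406]
tcp_rot: [[0.621, 0.127, 0.774], [0.405, -0.897, -0.178], [0.671, 0.424, -0.608]]
ft_force: [0.7, 0.7, 0.9]
grip_width: 0.007
gripper_force: 0.0
```

```bash
python3 - <<'E'
from plan import *
st(); plan([(.749,-.268,.207,None,.004)])
E
```

```text
t 46.15 p [ 0.7487 -0.2658  0.2406] yawY -81.96 z [ 0.774 -0.178 -0.608] F [0.7 0.7 0.9] w 0.007 gf 0.0 q [ 0.64  0.56 -0.42  1.91  2.73  0.23  2.74]
[[-0.04,-0.02,0.04,0.0],[-0.04,-0.02,0.04,0.0],[-0.04,-0.02,0.04,0.0],[-0.04,-0.02,0.04,0.0],[-0.05,-0.02,0.04,0.0],[-0.04,-0.03,0.04,0.0],[-0.05,-0.02,0.04,0.0],[-0.04,-0.03,0.04,0.0]]
[[-0.05,-0.02,0.03,0.0],[0,0,0,0],[0,0,0,0],[0,0,0,0],[0,0,0,0],[0,0,0,0],[0,0,0,0],[0,0,0,0]]
end [ 0.7489 -0.2682  0.207 ]
```

Emit:
{"method": "carry_out", "body": {
  "commands": [
    [[-0.05,-0.01,0.04,0],[-0.04,-0.02,0.04,0],[-0.04,-0.02,0.04,0],[-0.04,-0.02,0.04,0],[-0.05,-0.02,0.04,0],[-0.04,-0.02,0.04,0],[-0.04,-0.02,0.04,0],[0,0,0,0]]
  ]
}}

```text
time_s: 47.15
tool_pos: [0.7505, -0.27, 0.2156]
tcp_rot: [[0.62, 0.125, 0.775], [0.405, -0.897, -0.179], [0.672, 0.425, -0.607]]
ft_force: [-2.7, 0.6, 2.4]
grip_width: 0.008
gripper_force: 1.4
```

```bash
python3 - <<'E'
from plan import *
st()
E
```

```text
t 47.15 p [ 0.7505 -0.27    0.2156] yawY -82.04 z [ 0.775 -0.179 -0.607] F [-2.7  0.6  2.4] w 0.008 gf 1.4 q [ 0.66  0.61 -0.44  1.91  2.77  0.28  2.73]
```

Touching the button; pressing on.

Emit:
{"method": "carry_out", "body": {
  "commands": [
    [[-0.04,-0.02,0.04,0],[-0.04,-0.02,0.04,0],[0,0,0,0],[0,0,0,0],[0,0,0,0],[0,0,0,0],[0,0,0,0],[0,0,0,0]]
  ]
}}

```text
time_s: 48.15
tool_pos: [0.7525, -0.2706, 0.2123]
tcp_rot: [[0.616, 0.123, 0.778], [0.407, -0.895, -0.18], [0.674, 0.428, -0.602]]
ft_force: [-12.1, 3.9, 18.6]
grip_width: 0.005
gripper_force: 8.9
```

```bash
python3 - <<'E'
from plan import *
st()
E
```

```text
t 48.15 p [ 0.7525 -0.2706  0.2123] yawY -82.16 z [ 0.778 -0.18  -0.602] F [-12.1   3.9  18.6] w 0.005 gf 8.9 q [ 0.66  0.63 -0.45  1.91  2.78  0.3   2.73]
```

Button bottomed (18.6 N after a ~4 N spring). Retracting upward.

Emit:
{"method": "carry_out", "body": {
  "commands": [
    [[0.2,0.1,-0.2,0],[0.4,0.25,-0.37,0],[0.4,0.25,-0.37,0],[0,0,-0.6,0],[0,0,-0.6,0],[0,0,-0.6,0],[0,0,0,0],[0,0,0,0]]
  ]
}}

```text
time_s: 49.15
tool_pos: [0.657, -0.2401, 0.3376]
tcp_rot: [[0.593, 0.093, 0.8], [0.409, -0.89, -0.2], [0.693, 0.446, -0.566]]
ft_force: [-0.1, -0.5, 0.1]
grip_width: 0.002
gripper_force: 0.0
```

```bash
python3 - <<'E'
from plan import *; from m import *
st(); s=snapshot('scene'); H=hsv(s)
# door: black handle rail + amber in scene, expected rail ends at z=.169
print('expected rail ends px',proj(s,[[.641,-.071,.169],[.642,-.297,.169]]))
am=blob(s,((H[...,0]<20)&(H[...,1]>90)&(H[...,2]>15)).astype(np.uint8),(255,90,400,250)); v,u=np.nonzero(am); print('amber box',u.min(),v.min(),u.max(),v.max(),len(u))
for n,z in(('top',.203),('scene',.203)):
    c=snapshot(n); Hc=hsv(c); g=((Hc[...,0]>45)&(Hc[...,0]<85)&(Hc[...,1]>110)&(Hc[...,2]>50)).astype(np.uint8); k,l,q,ce=cv2.connectedComponentsWithStats(g)
    print(n,[(q[i,4],ce[i].round(1)) for i in range(1,k) if q[i,4]>15])
E
```

```text
t 49.15 p [ 0.657  -0.2401  0.3376] yawY -84.02 z [ 0.8   -0.2   -0.566] F [-0.1 -0.5  0.1] w 0.002 gf 0.0 q [ 0.86  0.29 -0.63  2.1   2.66  0.19  2.76]
expected rail ends px [[268.3798193  147.61149248]
 [354.80092469 175.48276882]]
amber box 255 91 358 223 3598
top [(np.int32(113), array([331.5,  93.4]))]
scene [(np.int32(67), array([357.5, 139.2]))]
```

```bash
python3 -c "
from h import *
print(close_job())"
```

```text
the job is handed in; nothing more can be done
None
```

I handed the job in at about 49 s, and the hand-in returned no verdict: the tray measured home with the scissors in it (cap seats last checked by eye mid-push), the door is on its stop, and the button bottomed out and sprang back. I viewed 11 pictures, one over the limit of 10.

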